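# Put the pattern weight away and hasp the box

## Task

The steel pattern weight has been left with one end pushed under the front edge of the low pattern shelf. Slide it forward along the table until it is clear of the shelf, then lower it, without dropping it, into the empty front lane of the plywood weight box. Shut the lid fully, and only then swing the hasp down over its staple until it rests home against the front of the box; leave the second weight, the thread cone, the spray bottle and the wooden pressing block where they stand.

Things in the scene. Friction and masses are not known exactly. Their poses are not given: they have to be found in the camera images.
- weight_centre (a point): Pattern weight to put away: flat dark steel bar 190 x 36 x 14 mm, 0.65 to 0.9 kg, with a bridge handle of 10 mm rod. Its level top rod runs along the bar over its middle, 62 mm straight, axis 58 mm above the underside; legs 38 mm either side. Point: over the middle, 32 mm up, 26 below the rod. x along bar and handle, z up. Its +x end starts 18 to 34 mm under the shelf; may lie either way round in the box.
- shelf: Low white pattern shelf, fixed: board 200 deep x 220 wide x 12 mm on two side runners, open in front, underside 28 mm above the table; card patterns on it, and a carton 106 mm tall set back 100 mm. Origin: on the table 120 mm in front of the middle of the board's front edge. x runs from front to back (edge at x = +120 mm: the weight slides out to -x), z up.
- weight_box: Plywood weight box, fixed: 140 (x) x 242 (y) x 84 mm high without lid, walls 9, floor 10 mm. A rib 22 mm high along y at x = 0 makes two lanes of 58 x 224 mm: the front one, empty, middle at x = -32 mm; the rear one, with the second weight, at x = +32 mm. Weights lie along y. Origin: centre of the underside. x from front (hasp, staple; nearest the robot) to back (lid hinge), z up.
- staple (a point): Staple in the middle of the box front: an upright loop of 4 mm wire, 60 to 74 mm above the table, standing 16 mm out from the front face. It passes through the hasp's slot only if the lid is fully shut. Point: its outermost part, 67 mm up. Axes as the box.
- lid (a joint): Lid angle, rad: 0 shut flat on the rim, growing as it opens up and back, limit 2.2; starts at 1.8 to 2.1. Stiff hinge: the lid stays at any angle and takes about 2 to 5 N at its free edge to move.
- lid_hinge (a point): On the lid's hinge axis (y), at the middle of the box's back rim: box x = +70 mm, 84 mm above the table. Axes turn with the lid; shut, they are the box's. The lid is a board from x = -140 to 0, 242 mm wide in y, from z = 0 (inner face) to 10 mm (outer face, up when shut).
- hasp (a joint): Angle of the hasp leaf from the lid, rad: 0 = square down from the lid, which with the lid shut is home over the staple (stop); pi/2 = pointing forward in the lid's plane; pi = standing straight out of the lid's outer face; limit 4.4. Starts at 2.2 to 3.5. Stiff pivot: the leaf stays where it is put and takes about 1 N at its end to move, all the way home. Press it along its arc, down and then in: a level push on the raised leaf can lift the lid.
- hasp_pivot (a point): On the hasp's pivot axis (y), at the middle of the lid's free edge: 144 mm from the lid hinge, level with the outer face (lid shut: box x = -74 mm, 94 mm up). Axes turn with the hasp: the leaf runs to its -z, -x is its outer side (away from the box when home). Leaf: steel plate 46 mm wide, 3 thick, with a slot 9 x 22 mm for the staple, centred 28 mm from the pivot.
- hasp_end (a point): Thumb lip at the hasp's free end: the leaf's last 15 mm bend outwards to a 6 mm bead as wide as the leaf. Point: middle of the bead, 54 mm from the pivot along the leaf (-z) and 14.5 mm to its outer side (-x). Home, it is 40 mm above the table and stands out past the staple, so pushing the lip towards the box presses the hasp home. Axes as hasp_pivot.
- stored_centre (a point): Second weight, like the first, lying in the rear lane of the box: leave it there. Point: 32 mm above its underside; x along the bar.
- cone_centre (a point): Bystander: dark green thread cone, 60 mm across its foot, 125 mm high, standing. Point 60 mm up.
- spray_centre (a point): Bystander: white bottle with blue cap, 56 mm across, 160 mm high, standing. Point half-way up.
- clapper_centre (a point): Bystander: beech pressing block 140 (x) x 46 (y) x 32 mm high, lying beside the weight in front of the shelf. Point at its centre.

How it is judged:
By the outcome, as a careful person would: the job done as asked, in the order asked, and still so for the second after the job is handed in, with the robot touching nothing.
It also fails if it takes over 72 s, if anything falls off the work surface, if the arm or the gripper's body presses on something with over 40 N, if the wrist force passes 120 N, or if a joint passes its speed limit or range.

## Robot

A 6-joint arm with a two-finger parallel gripper is mounted at the origin on the work surface. World frame = base frame: x ahead of the robot, y to its left, z up, the work surface at z = 0. Lengths are in mm, angles in rad, forces in N, time in s.
With the tool pointing down it reaches from about 400 to 925 mm from the base axis. Payload 12.5 kg.
Tool frame: the origin (TCP) lies on the centre line of the jaws, within the pads' length; the fingertips stand 25 mm ahead of it and the grasp point (between the pads) lies 6 mm ahead of it (env.tip_extent is the distance from the TCP to the fingertips, in mm); x points along the fingers, z is the direction in which the jaws open and shut, and the axes are right-handed (so a half turn about x gives the same grasp; the last joint's range is limited). The gripper opens to 95 mm and grips with 3 to 60 N. Pads are 20 mm wide; open, the fingers measure 119 mm over their backs; the gripper's body (75 mm by 180 mm) begins 59 mm behind the grasp point.
Start: joints at [-0.106, 0.491, 1.559, -0, 1.092, -0.106], TCP at [625.019, 0.021, 199.761] pointing down, gripper open.
Joint ranges: [-3.1, 3.1], [-0.84, 2.19], [0.05, 2.79], [-1.13, 4.28], [0.06, 2.93], [-2.69, 2.69]. Speed limits (rad/s): [2.22, 2.22, 2.79, 3.14, 3.14, 3.14].

## Interface

Orientations are given as [roll, pitch, yaw] about the fixed x, y, z axes, in that order (R = Rz(yaw) Ry(pitch) Rx(roll)).
In Python, from cell import env gives the robot as it stands.
- The arm moves only by the tool step_arm, never from a script. Its argument "rows" is a list of rows, each a list of 6 numbers: the shift along the tool's x, y, z in mm, then the turn, a rotation vector about the tool's x, y, z in rad. In form: [[x, y, z, wx, wy, wz], ...]. A call has 1 to 8 rows; each row shifts and turns the pose as measured when the row begins, along the tool's axes as they then stand; what a row does not reach is not made up. A row lasts 1/8 s, in which the tool goes at most 62.5 mm and 10.7 degrees, less where a joint would pass 70% of its speed; a pose out of reach is approached as far as the arm can. A call is refused whole if a number of a shift passes 62.5 or a number of a turn 0.188, either way. A call with a gripper value outside its range is refused whole. "grip" is the finger opening in mm, from 0 to 95.1, set as the call begins (left out, the last holds). The fingers move at their own pace and stop on an object; the grip force is fixed at half the most. Time passes only in rows, so rows that do not move let the fingers close. It gives the time, the measured TCP pose, the force and the opening at its end, in the units of the state.
- env.state(): the state, without advancing time (a new reading comes with each control period).
- env.read_camera(name): name is "scene" or "side" or "wrist"; returns the picture (400x640x3 uint8, red, green, blue); there is no depth.
- env.get_calibration(name): a dict with "fx", "fy", "cx", "cy" (pixels), "D" ([k1, k2, p1, p2, k3] as OpenCV has them; the pictures are not rectified), "pose" (4x4, takes a point from camera to world coordinates); the wrist camera has in their place "hand_eye" (4x4, takes a point from camera to tool coordinates, whose origin is the TCP and whose axes are the tool frame's). Camera axes: x right, y down, z forward; pixel columns grow to the right and rows downward; lengths in mm; the calibration is good to about 2 mm. A picture is of the moment at which its call begins: read the wrist's pose just before it. get_calibration takes no time and is no camera call.
- env.job_done(): hands the job in, once; it reports no verdict.
The state is a dict: "t": time; "joints": joint angles; "qvel": joint speeds; "tau": joint torques, N m; "eef_pos": TCP position; "tcp_rot": TCP orientation; "ft_force": force on the tool from outside, world axes, zero at the start; "moment": the same for the moment, N m; "opening": opening from 0.0 (shut) to 1.0 (fully open).
Only numpy, scipy, OpenCV 4.12 (cv2) and the standard library are available. Lean on these libraries where they do the work, as an engineer would, in place of code of your own. Each camera call takes 0.05 s, during which the arm holds its last target.

## Working session

There is one attempt and no reset: what is moved stays moved. The work goes in short steps, Python scripts to look and compute and a tool call to move; the robot and the scene stay as the last step left them, time stands still between calls to the robot, and variables do not carry over. Pictures are saved under pics/ and viewed, and the job is handed in when it is done.

Besides the shell and the picture viewer there is one more tool, called after ">>>" in YAML: its name, and indented under it one key for each argument. step_arm: Moves the arm, as the interface text tells. Its arguments: {"type":"object","properties":{"rows":{"type":"array","items":{"type":"array","items":{"type":"number"}}},"grip":{"type":"number"}},"required":["rows"]}

```bash
ls; mkdir -p pics; cat > h.py <<'E'
import numpy as np,cv2
from cell import env
def cal(n):
    c=env.get_calibration(n);K=np.array([[c['fx'],0,c['cx']],[0,c['fy'],c['cy']],[0,0,1.]]);return c,K,np.array(c['D'],float)
def snap(n,f):
    im=env.read_camera(n);cv2.imwrite('pics/'+f,cv2.cvtColor(im,cv2.COLOR_RGB2BGR));return im
from scipy.spatial.transform import Rotation as Ro
def tcp():
    s=env.state();T=np.eye(4);T[:3,:3]=Ro.from_euler('xyz',s['tcp_rot']).as_matrix();T[:3,3]=s['eef_pos'];return T
def campose(n,T=None):
    c,_,_=cal(n)
    return np.array(c['pose']) if 'pose' in c else (tcp() if T is None else T)@np.array(c['hand_eye'])
def ray(n,uv,T=None):
    c,K,D=cal(n);p=cv2.undistortPoints(np.array(uv,float).reshape(-1,1,2),K,D).reshape(-1,2)
    P=campose(n,T);d=np.c_[p,np.ones(len(p))]@P[:3,:3].T;return P[:3,3],d/np.linalg.norm(d,axis=1)[:,None]
def plane(n,uv,z,T=None):
    o,d=ray(n,uv,T);return o+d*((z-o[2])/d[:,2])[:,None]
def tri(rs):
    A=np.zeros((3,3));b=np.zeros(3)
    for o,d in rs:
        d=d.ravel();M=np.eye(3)-np.outer(d,d);A+=M;b+=M@o
    X=np.linalg.solve(A,b);return X,[np.linalg.norm((np.eye(3)-np.outer(d.ravel(),d.ravel()))@(X-o)) for o,d in rs]
def proj(n,X,T=None):
    c,K,D=cal(n);P=np.linalg.inv(campose(n,T));return cv2.projectPoints(np.array(X,float).reshape(-1,1,3),cv2.Rodrigues(P[:3,:3])[0],P[:3,3],K,D)[0].reshape(-1,2)
E
python3 - <<'E'
from h import *
np.set_printoptions(precision=3,suppress=True)
print(env.state())
for n in('scene','side','wrist'):
    snap(n,n+'0.png');print(n,env.get_calibration(n))
E
```

```text
pics
{'t': 0.0, 'joints': array([-0.106,  0.492,  1.559, -0.   ,  1.092, -0.106]), 'qvel': array([ 0.001,  0.001,  0.001,  0.001, -0.   ,  0.   ]), 'tau': array([ -0.001, -61.264, -25.818,   0.069,   0.048,  -0.   ]), 'eef_pos': array([624.745,   0.029, 199.164]), 'tcp_rot': array([3.048, 1.57 , 3.048]), 'ft_force': array([ 0.159, -0.033, -0.482]), 'moment': array([ 0.045,  0.001, -0.025]), 'opening': 0.9975702946667663}
scene {'fx': 363.45901020366773, 'fy': 363.45901020366773, 'cx': 321.6496543751432, 'cy': 200.94101986466086, 'D': array([-0.042,  0.   ,  0.   ,  0.   ,  0.   ]), 'pose': array([[ -0.766,   0.5  ,  -0.404, 971.913],
       [  0.643,   0.581,  -0.499, 519.261],
       [ -0.015,  -0.642,  -0.767, 837.888],
       [  0.   ,   0.   ,   0.   ,   1.   ]])}
side {'fx': 377.3402919425505, 'fy': 377.3402919425505, 'cx': 316.4917045406747, 'cy': 199.2242242740921, 'D': array([-0.069,  0.   ,  0.   ,  0.   ,  0.   ]), 'pose': array([[ -0.996,  -0.073,   0.054, 542.406],
       [ -0.088,   0.627,  -0.774, 786.85 ],
       [  0.022,  -0.775,  -0.631, 707.162],
       [  0.   ,   0.   ,   0.   ,   1.   ]])}
wrist {'fx': 360.2789833204904, 'fy': 360.2789833204904, 'cx': 319.4284301431747, 'cy': 201.2909586449733, 'D': array([0.003, 0.   , 0.   , 0.   , 0.   ]), 'hand_eye': array([[  -0.   ,   -0.283,    0.959, -185.448],
       [  -0.001,   -0.959,   -0.283,   80.705],
       [   1.   ,   -0.001,   -0.   ,   -0.682],
       [   0.   ,    0.   ,    0.   ,    1.   ]])}
```

View pics/scene0.png

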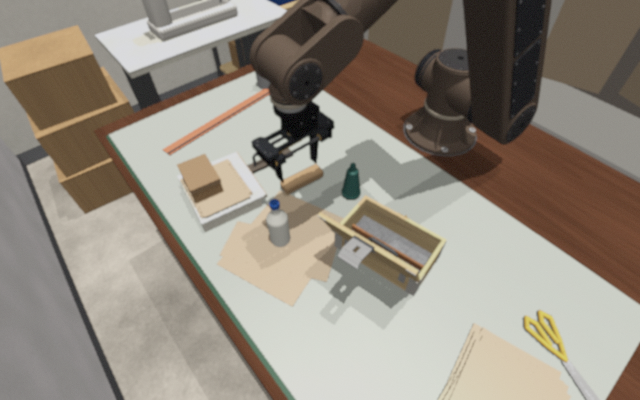

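View pics/side0.png

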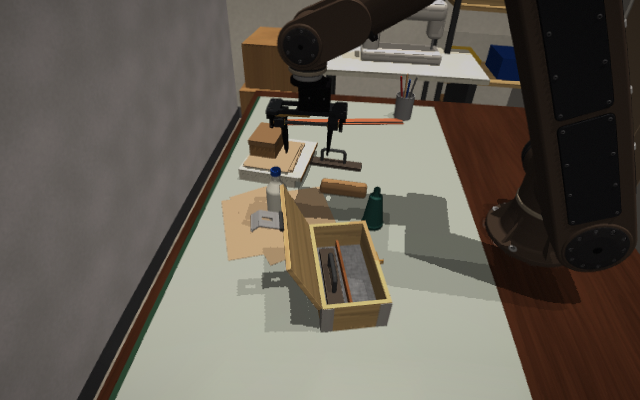

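View pics/wrist0.png

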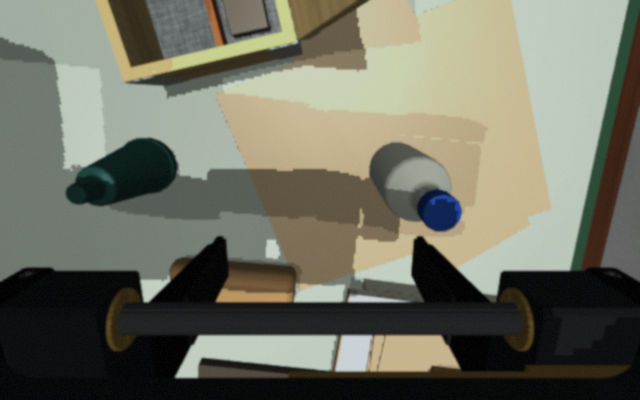

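```bash
python3 - <<'E'
from h import *
np.set_printoptions(precision=3,suppress=True)
print(tcp())
a=cv2.imread('pics/side0.png');b=cv2.imread('pics/scene0.png')
cv2.imwrite('pics/s1.png',cv2.resize(a[115:215,220:400],None,fx=4.4,fy=4.4,interpolation=2))
cv2.imwrite('pics/s2.png',cv2.resize(a[180:340,240:400],None,fx=3.7,fy=3.7,interpolation=2))
cv2.imwrite('pics/c1.png',cv2.resize(b[130:230,170:330],None,fx=4.9,fy=4.9,interpolation=2))
cv2.imwrite('pics/c2.png',cv2.resize(b[190:300,310:450],None,fx=5,fy=5,interpolation=2))
E
```

```text
[[ -0.001  -0.      1.    624.837]
 [  0.      1.      0.      0.055]
 [ -1.      0.     -0.001 199.325]
 [  0.      0.      0.      1.   ]]
```

View pics/s1.png

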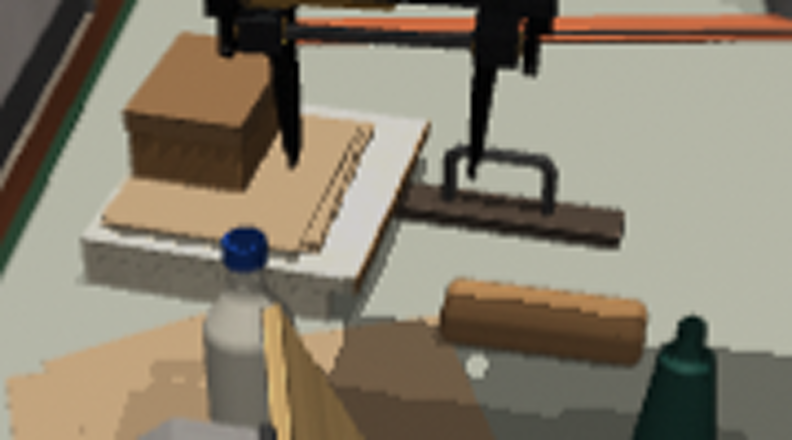

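View pics/s2.png

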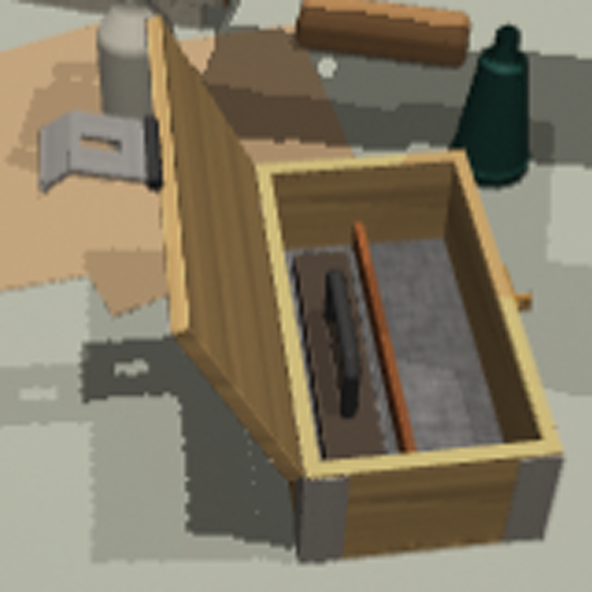

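View pics/c1.png

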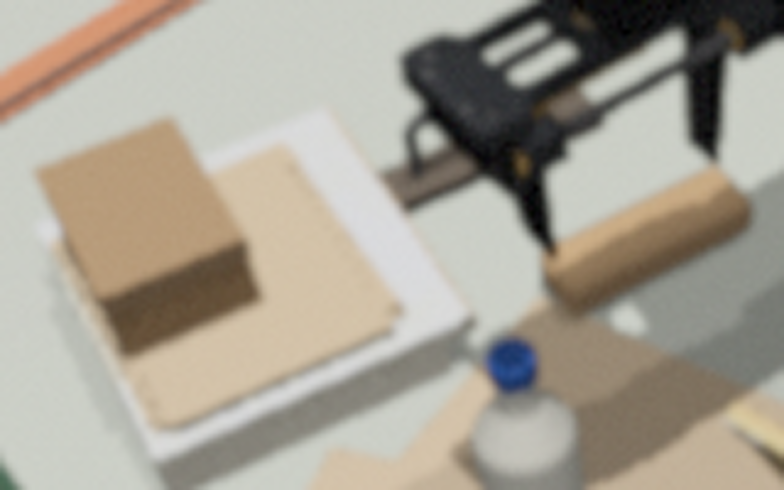

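View pics/c2.png

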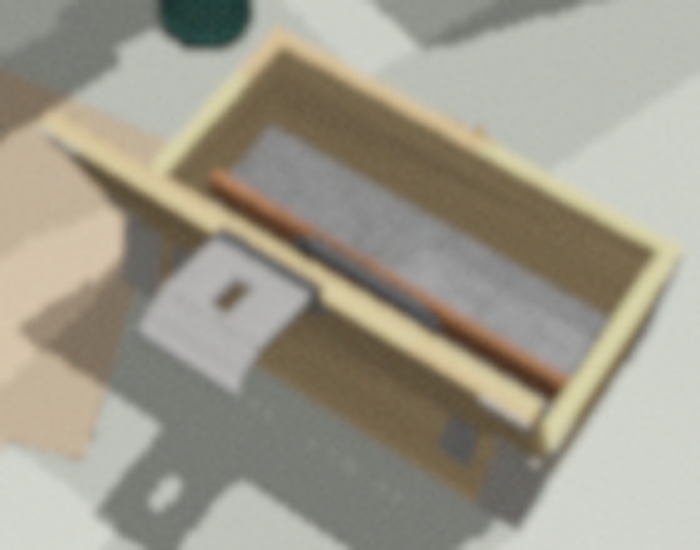

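```bash
python3 - <<'E'
from h import *
np.set_printoptions(precision=1,suppress=True)
s1=lambda p:np.array(p)/4.4+[220,115]
s2=lambda p:np.array(p)/3.7+[240,180]
c1=lambda p:np.array(p)/4.9+[170,130]
c2=lambda p:np.array(p)/5+[310,190]
print('rod',plane('side',[s1(p) for p in[(450,151),(553,158)]],58+3))
print('bar end',plane('side',[s1(p) for p in[(624,212),(620,246)]],[14,0]) if 0 else plane('side',[s1(p) for p in[(624,212),(618,236)]],14))
print('shelf edge side',plane('side',[s1(p) for p in[(429,122),(357,285)]],40))
print('shelf edge scene',plane('scene',[c1(p) for p in[(322,105),(472,318)]],40))
print('box side',plane('side',[s2(p) for p in[(257,166),(464,150),(562,455),(300,475)]],84))
print('box scene',plane('scene',[c2(p) for p in[(280,32),(682,252)]],84))
print('clapper side top',plane('side',[s1(p) for p in[(455,280),(647,300),(441,315),(640,340)]],32))
for a,b in[((464,150),(280,32)),((562,455),(682,252))]:
    print(tri([ray('side',s2(a)),ray('scene',c2(b))]))
# hasp bead end (leaf end) near/far corners; lid free corners
for n,a,b in[('leafend far?',(41,122),(140,325)),('leafend near',(46,190),(240,390)),('lidcorner far',(155,18),(45,118)),('lidcorner near',(180,330),(540,440))]:
    print(n,tri([ray('side',s2(a)),ray('scene',c2(b))]))
E
```

```text
rod [[ 601.9 -263.5   61. ]
 [ 525.9 -263.4   61. ]]
bar end [[ 469.1 -269.5   14. ]
 [ 473.7 -236.8   14. ]]
shelf edge side [[ 623.5 -338.5   40. ]
 [ 653.5 -117.8   40. ]]
shelf edge scene [[ 628.8 -344.3   40. ]
 [ 659.2 -123.1   40. ]]
box side [[604.2 122.3  84. ]
 [469.   91.5  84. ]
 [419.  329.3  84. ]
 [557.6 355.7  84. ]]
box scene [[472.7  95.   84. ]
 [422.5 327.7  84. ]]
clapper side top [[ 588.3 -142.4   32. ]
 [ 455.9 -135.    32. ]
 [ 594.7 -101.4   32. ]
 [ 461.2  -89.7   32. ]]
(array([470.1,  92.6,  82.8]), [np.float64(1.9353548813100647), np.float64(1.9353548813098438)])
(array([418.3, 326.1,  78.9]), [np.float64(0.47441380644522774), np.float64(0.47441380644515646)])
leafend far? (array([709.1, 242.1, 215.4]), [np.float64(0.5000729874178906), np.float64(0.5000729874178584)])
leafend near (array([696.8, 287.1, 210. ]), [np.float64(0.42557371597319693), np.float64(0.42557371597303245)])
lidcorner far (array([666.1, 130.9, 205.2]), [np.float64(0.5733336985120673), np.float64(0.5733336985119348)])
lidcorner near (array([618.8, 373.2, 206.7]), [np.float64(5.278415503327997), np.float64(5.27841550332794)])
```

>>> step_arm:
  rows:
    - [0, -52, -12, 0, 0, 0]
    - [0, -52, -12, 0, 0, 0]
    - [0, -52, -12, 0, 0, 0]
    - [0, -52, -12, 0, 0, 0]
    - [0, -52, -12, 0, 0, 0]
    - [0, 0, 0, -0.18, 0, 0]
    - [0, 0, 0, -0.18, 0, 0]
    - [0, 0, 0, -0.18, 0, 0]

```text
t: 1.15
eef_pos: [562.2, -268.3, 196.9]
tcp_rot: [2.176, 1.567, 2.732]
ft_force: [-0.6, -0.5, 0.6]
opening: 1.005
```

>>> step_arm:
  rows:
    - [0, 0, 0, -0.18, 0, 0]
    - [0, 0, 0, -0.18, 0, 0]
    - [0, 0, 0, -0.18, 0, 0]
    - [0, 0, 0, -0.18, 0, 0]
    - [0, 0, 0, -0.18, 0, 0]
    - [0, 0, 0, -0.05, 0, 0]
    - [0, 0, 0, 0, 0, 0]

```text
t: 2.02
eef_pos: [561.3, -268.0, 195.0]
tcp_rot: [1.124, 1.563, 2.663]
ft_force: [0.3, -0.4, -0.8]
opening: 1.005
```

```bash
python3 - <<'E'
from h import *
np.set_printoptions(precision=3,suppress=True)
T=tcp();print(T,env.state()['joints']);np.save('T1.npy',T);snap('wrist','w1.png');snap('side','side1.png')
E
```

```text
[[  -0.007   -0.999    0.031  561.287]
 [   0.004    0.031    1.    -268.037]
 [  -1.       0.007    0.003  194.991]
 [   0.       0.       0.       1.   ]] [-0.551  0.494  1.566 -0.001  1.089 -2.091]
```

View pics/w1.png

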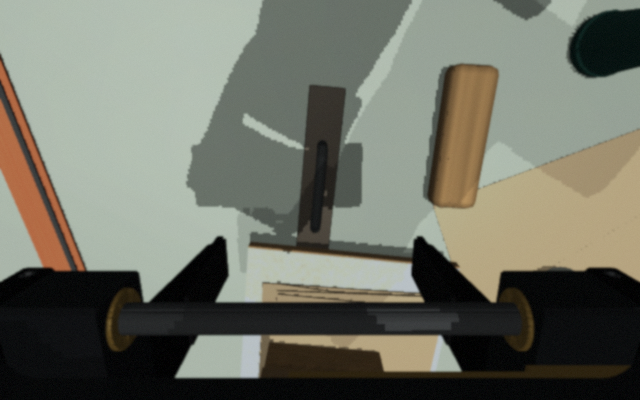

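The wrist view shows the bar from (309,86)/(345,88) down to the shelf edge at about (297,247)/(329,249), with the rod from (322,142) to (316,231) and the pressing block on the right.

```bash
python3 - <<'E'
from h import *
np.set_printoptions(precision=1,suppress=True)
T=np.load('T1.npy')
g=cv2.imread('pics/w1.png');cv2.imwrite('pics/w1z.png',cv2.resize(g[70:270,220:420],None,fx=3,fy=3,interpolation=2))
print('bar',plane('wrist',[(309,86),(345,88),(297,245),(329,247)],14,T))
print('rod',plane('wrist',[(322,144),(316,229)],63,T))
print('shelf edge',plane('wrist',[(250,244),(456,264)],40,T))
s=cv2.imread('pics/side1.png');cv2.imwrite('pics/s1z.png',cv2.resize(s[110:220,220:400],None,fx=4.4,fy=4.4,interpolation=2))
print(proj('side',[[565,-264,58]]))
E
```

```text
bar [[ 470.7 -274.3   14. ]
 [ 473.6 -239.4   14. ]
 [ 636.4 -294.1   14. ]
 [ 639.9 -259.1   14. ]]
rod [[ 521.  -263.6   63. ]
 [ 600.2 -271.7   63. ]]
shelf edge [[ 622.7 -339.9   40. ]
 [ 652.1 -128.4   40. ]]
[[333.6 150.8]]
```

View pics/w1z.png

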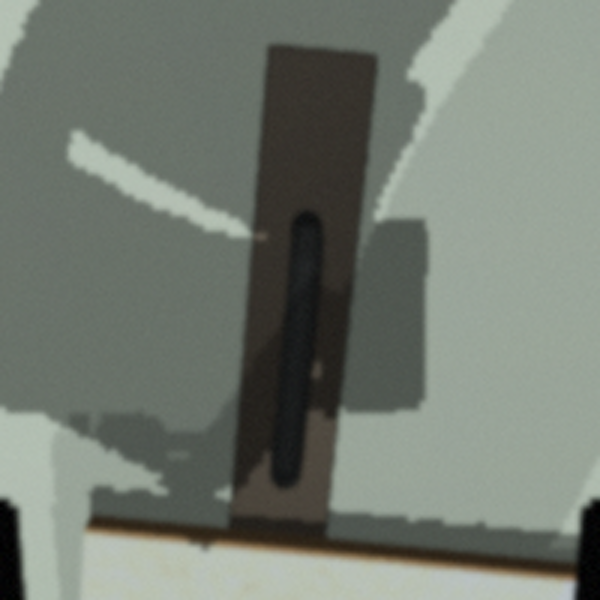

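View pics/s1z.png

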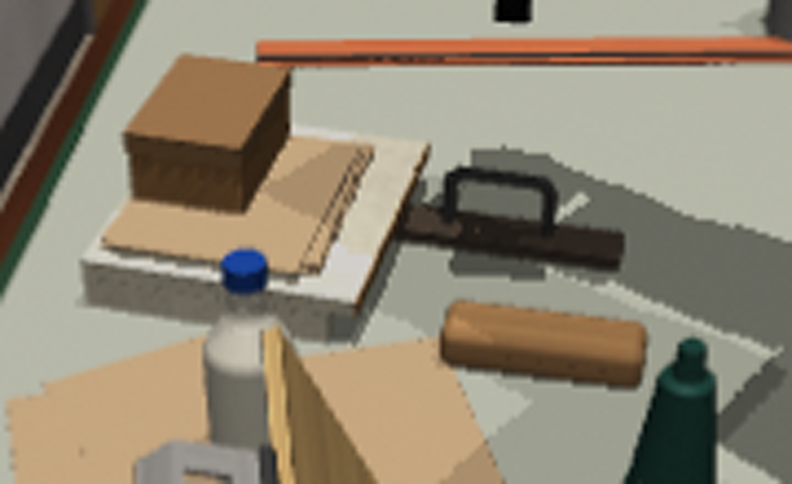

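```bash
python3 - <<'E'
from h import *
np.set_printoptions(precision=1,suppress=True)
T=np.load('T1.npy')
print(tri([ray('wrist',(319.2,186.5),T),ray('side',(333.9,150.9))]))
# bar near end corner (right/near clapper) top
print(tri([ray('wrist',(345,88),T),ray('side',np.array((622,248))/4.4+[220,110])]))
print(tri([ray('wrist',(309,86),T),ray('side',np.array((625,233))/4.4+[220,110])]))
# target
p=np.array([561,-267,52+6]);
R=T[:3,:3];print('tool delta',R.T@(p-T[:3,3]))
print('yaw of tool z rel', np.arctan2(R[1,2],R[0,2]))
E
```

```text
(array([ 562.7, -267.6,   55. ]), [np.float64(1.4169622537572109), np.float64(1.4169622537572006)])
(array([ 472.6, -239.8,   21.1]), [np.float64(1.169201468899914), np.float64(1.1692014688998085)])
(array([ 469.4, -274.2,   11.9]), [np.float64(1.2285602290391635), np.float64(1.2285602290391293)])
tool delta [137.   -0.7   0.6]
yaw of tool z rel 1.5394465478476262
```

>>> step_arm:
  rows:
    - [40, 0, 0, 0.084, 0, 0]
    - [40, 0, 0, 0, 0, 0]
    - [35, 0, 0, 0, 0, 0]
    - [12, 0, 0, 0, 0, 0]
    - [0, 0, 0, 0, 0, 0]
  grip: 50

```text
t: 2.75
eef_pos: [561.5, -268.2, 66.2]
tcp_rot: [1.261, 1.566, 2.707]
ft_force: [0.4, -0.4, 0.7]
opening: 0.549
```

```bash
python3 - <<'E'
from h import *
np.set_printoptions(precision=3,suppress=True)
T=tcp();print(T);np.save('T2.npy',T);snap('wrist','w2.png')
a=snap('side','side2.png')[110:220,220:400,::-1];cv2.imwrite('pics/s2z.png',cv2.resize(a,None,fx=4.4,fy=4.4,interpolation=2))
E
```

```text
[[  -0.004   -0.992    0.124  561.486]
 [   0.002    0.124    0.992 -268.197]
 [  -1.       0.004    0.001   66.153]
 [   0.       0.       0.       1.   ]]
```

View pics/w2.png

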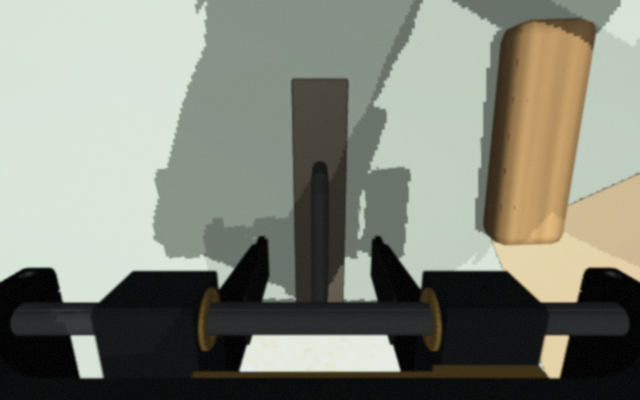

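View pics/s2z.png

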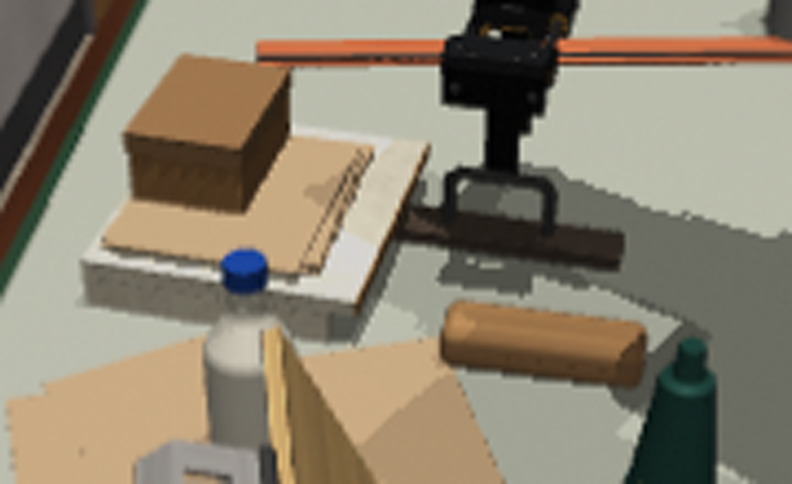

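>>> step_arm:
  rows:
    - [2, 0, 0, 0, 0, 0]
    - [0, 0, 0, 0, 0, 0]
    - [0, 0, 0, 0, 0, 0]
    - [0, 0, 0, 0, 0, 0]
    - [0, 0, 0, 0, 0, 0]
    - [0, 0, 0, 0, 0, 0]
  grip: 0

```text
t: 3.6
eef_pos: [563.0, -269.1, 68.2]
tcp_rot: [-2.292, 1.569, -0.845]
ft_force: [0.1, -0.3, 0.3]
opening: 0.007
```

```bash
python3 - <<'E'
from h import *
np.set_printoptions(precision=3,suppress=True)
s=env.state();T=tcp();print(T,s['opening'],s['ft_force'],s['joints']);np.save('T3.npy',T);snap('wrist','w3.png')
a=snap('side','side3.png')[110:220,220:400,::-1];cv2.imwrite('pics/s3z.png',cv2.resize(a,None,fx=4.4,fy=4.4,interpolation=2))
E
```

```text
[[   0.001   -0.992    0.124  563.04 ]
 [  -0.001    0.124    0.992 -269.094]
 [  -1.      -0.001   -0.001   68.201]
 [   0.       0.       0.       1.   ]] 0.0069163886145479315 [ 0.105 -0.274  0.254] [-0.551  0.639  1.686 -0.001  0.815 -1.997]
```

View pics/w3.png

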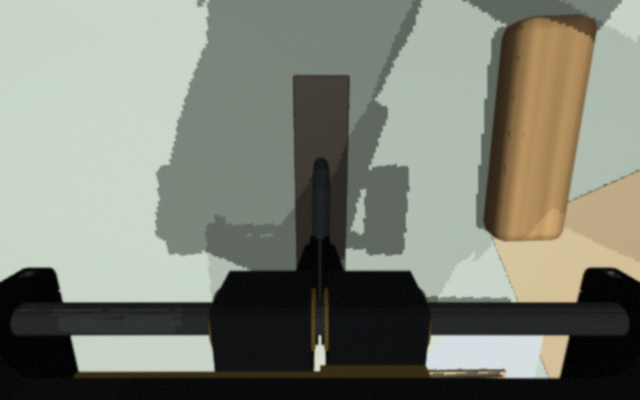

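View pics/s3z.png

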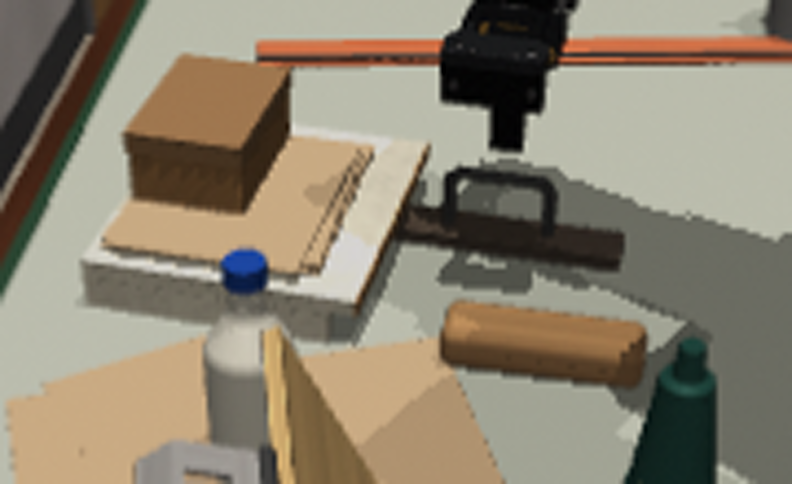

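```bash
python3 - <<'E'
from h import *
np.set_printoptions(precision=1,suppress=True)
T=np.load('T3.npy')
print(env.tip_extent)
for e in(0,6,25):
    X=(T@[e,0,0,1])[:3];print(e,X,(proj('side',X)-[220,110])*4.4, proj('wrist',X,T))
print(plane('side',[np.array((507,150))/4.4+[220,110]],43))
for y in (-269,):
  o,d=ray('side',np.array((507,150))/4.4+[220,110]);k=(y-o[1])/d[0,1];print(o+k*d)
E
```

```text
25.0
0 [ 563.  -269.1   68.2] [[503.5 164.2]] [[318.6 246.1]]
6 [ 563.  -269.1   62.2] [[503.1 171.1]] [[318.7 241.9]]
25 [ 563.1 -269.1   43.2] [[501.7 193. ]] [[318.8 230. ]]
[[ 562.2 -332.1   43. ]]
[[ 561.1 -269.    80.5]]
```

```bash
python3 - <<'E'
from h import *
np.set_printoptions(precision=1,suppress=True)
s1=lambda p:np.array(p)/4.4+[220,115]
c1=lambda p:np.array(p)/4.9+[170,130]
for a,b in [((290,167),(549,250)),((472,178),(713,155))]:
    print(tri([ray('side',s1(a)),ray('scene',c1(b))]))
T=np.load('T2.npy');X=(T@[25,0,27,1])[:3];print(X,(proj('side',X)-[220,110])*4.4)
s=env.state();print(s['eef_pos'],s['opening'],s['t'])
a=snap('side','side4.png')[110:220,220:400,::-1];cv2.imwrite('pics/s4z.png',cv2.resize(a,None,fx=4.4,fy=4.4,interpolation=2))
a=snap('scene','scene4.png')[110:220,190:350,::-1];cv2.imwrite('pics/c4z.png',cv2.resize(a,None,fx=4.9,fy=4.9,interpolation=2))
E
```

```text
(array([674.8,   4.8, 210.8]), [np.float64(1.900906370581805), np.float64(1.9009063705818245)])
(array([573.2,   5.7, 211.4]), [np.float64(1.2905897835100968), np.float64(1.290589783510102)])
[ 564.7 -241.4   41.2] [[497.4 215.3]]
[ 563.  -269.1   68.2] 0.0035455477690446015 3.7
```

View pics/c4z.png

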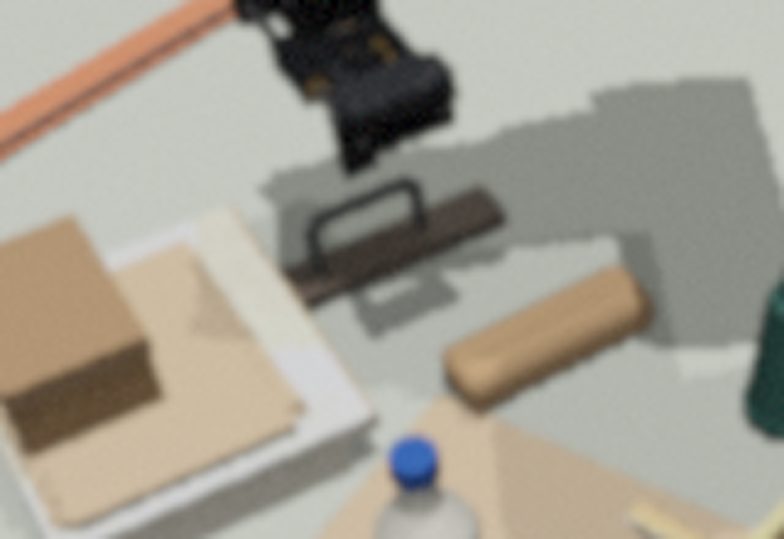

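View pics/s4z.png

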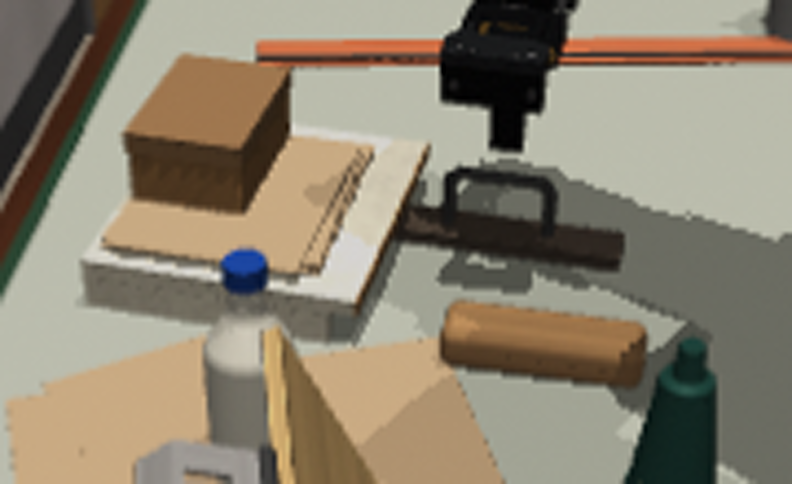

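```bash
python3 - <<'E'
from h import *
np.set_printoptions(precision=1,suppress=True)
T1=np.load('T1.npy');T2=np.load('T2.npy');T3=np.load('T3.npy')
print('corner',tri([ray('wrist',(345,88),T1),ray('wrist',(348,79),T2)]),tri([ray('wrist',(309,86),T1),ray('wrist',(292,79),T2)]))
print('rod near end',tri([ray('wrist',(322,144),T1),ray('wrist',(319.5,163),T2)]))
c=lambda p:np.array(p)/4.9+[190,110]
s=lambda p:np.array(p)/4.4+[220,110]
print('tip now side/scene',tri([ray('side',s((507,150))),ray('scene',c((350,172)))]))
print('tip wrist/side',tri([ray('wrist',(320,238),T3),ray('side',s((507,150)))]))
print('rod ends side/scene',[tri([ray('side',s(a)),ray('scene',c(b))]) for a,b in [((450,173),(316,225)),((552,184),(412,187))]])
from scipy.spatial.transform import Rotation as R
g=cv2.imread('pics/w3.png')[210:290,260:380];cv2.imwrite('pics/w3z.png',cv2.resize(g,None,fx=5,fy=5,interpolation=2))
E
```

```text
corner (array([ 474.1, -240. ,   27.2]), [np.float64(0.4082250334174638), np.float64(0.40822503341738786)]) (array([ 469.8, -274.1,    8.1]), [np.float64(0.6815480810406732), np.float64(0.6815480810408032)])
rod near end (array([ 531.9, -263.5,  -27.3]), [np.float64(0.3958449569829244), np.float64(0.3958449569828858)])
tip now side/scene (array([ 562.1, -285.9,   69.1]), [np.float64(1.3688949241610553), np.float64(1.368894924161025)])
tip wrist/side (array([ 557.8, -268. ,   79.2]), [np.float64(3.707863367654668), np.float64(3.7078633676545296)])
rod ends side/scene [(array([ 602.3, -267.9,   58. ]), [np.float64(0.2912318368313852), np.float64(0.2912318368314326)]), (array([ 528.1, -267.2,   51.6]), [np.float64(3.5319495383940094), np.float64(3.5319495383940924)])]
```

View pics/w3z.png

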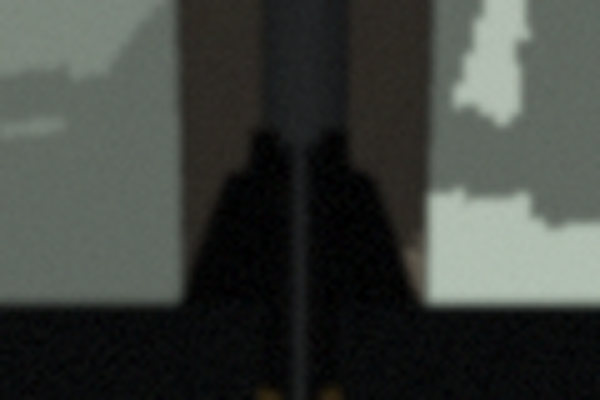

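```bash
python3 - <<'E'
from h import *
np.set_printoptions(precision=2,suppress=True)
for n,uv in((1,[(309,86),(345,88)]),(2,[(292,79),(348,79)]),(3,[(293,75.5),(349.5,75.5)])):
    T=np.load(f'T{n}.npy')
    for dz in(0,37):
        U=T.copy();U[2,3]+=dz;p=plane('wrist',uv,14,U);print(n,dz,p.ravel(),np.linalg.norm(p[0]-p[1]))
E
```

```text
1 0 [ 470.62 -274.32   14.    473.6  -239.43   14.  ] 35.02287771044231
1 37 [ 469.47 -275.21   14.    472.75 -236.8    14.  ] 38.553598437885874
2 0 [ 469.55 -273.43   14.    473.94 -238.66   14.  ] 35.04824305877072
2 37 [ 467.57 -275.85   14.    472.64 -235.67   14.  ] 40.49773942366148
3 0 [ 469.34 -273.69   14.    473.79 -238.48   14.  ] 35.49066567251104
3 37 [ 467.26 -276.1    14.    472.39 -235.45   14.  ] 40.972887959042986
```

The fingers shut above the rod. Three views put the real fingertips about 12 mm above the reported TCP instead of 25 mm below it. I'll use the measured offset: open, go lower and look again.

>>> step_arm:
  rows:
    - [0, 0, 0, 0, 0, 0]
    - [0, 0, 0, 0, 0, 0]
    - [0, 0, 0, 0, 0, 0]
  grip: 50

```text
t: 4.18
eef_pos: [563.0, -269.1, 68.1]
tcp_rot: [-2.303, 1.569, -0.856]
ft_force: [-0.0, 0.6, -0.4]
opening: 0.265
```

>>> step_arm:
  rows:
    - [15, 0, 0, 0, 0, 0]
    - [12, 0, 0, 0, 0, 0]
    - [5, 0, 0, 0, 0, 0]
    - [0, 0, 0, 0, 0, 0]

```text
t: 4.68
eef_pos: [562.6, -268.9, 32.9]
tcp_rot: [3.076, 1.57, -1.761]
ft_force: [-0.4, 0.5, -0.7]
opening: 0.523
```

```bash
python3 - <<'E'
from h import *
np.set_printoptions(precision=3,suppress=True)
s=env.state();T=tcp();print(T,s['opening'],s['ft_force']);np.save('T5.npy',T);snap('wrist','w5.png')
a=snap('side','side5.png')[110:220,220:400,::-1];cv2.imwrite('pics/s5z.png',cv2.resize(a,None,fx=4.4,fy=4.4,interpolation=2))
E
```

```text
[[  -0.      -0.992    0.124  562.631]
 [  -0.001    0.124    0.992 -268.885]
 [  -1.       0.      -0.001   32.88 ]
 [   0.       0.       0.       1.   ]] 0.5227623685573788 [-0.409  0.531 -0.667]
```

View pics/s5z.png

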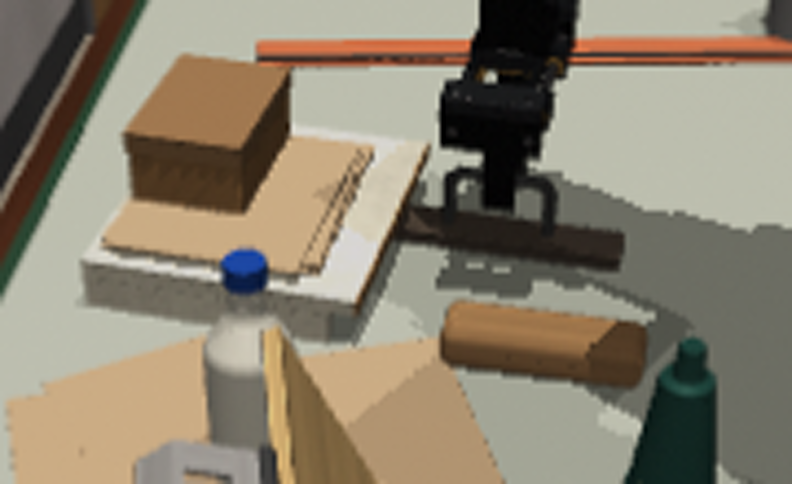

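View pics/w5.png

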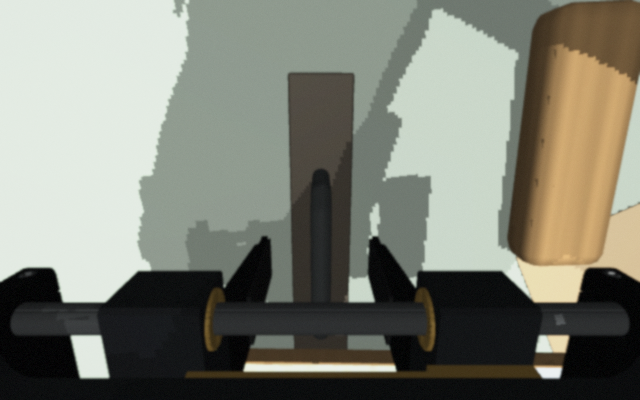

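>>> step_arm:
  rows:
    - [7, 0, 0, 0, 0, 0]
    - [0, 0, 0, 0, 0, 0]

```text
t: 5.03
eef_pos: [563.1, -269.2, 26.6]
tcp_rot: [-2.268, 1.569, -0.822]
ft_force: [-0.4, -0.0, 0.5]
opening: 0.53
```

>>> step_arm:
  rows:
    - [0, 0, 0, 0, 0, 0]
    - [0, 0, 0, 0, 0, 0]
    - [0, 0, 0, 0, 0, 0]
    - [0, 0, 0, 0, 0, 0]
    - [0, 0, 0, 0, 0, 0]
    - [0, 0, 0, 0, 0, 0]
  grip: 0

```text
t: 5.78
eef_pos: [563.3, -268.9, 27.0]
tcp_rot: [-2.057, 1.568, -0.611]
ft_force: [0.7, 2.2, -0.9]
opening: 0.093
```

>>> step_arm:
  rows:
    - [0, 8, 0, 0, 0, 0]
    - [0, 8, 0, 0, 0, 0]
    - [0, 8, 0, 0, 0, 0]
    - [0, 8, 0, 0, 0, 0]

```text
t: 6.28
eef_pos: [530.6, -265.3, 26.9]
tcp_rot: [-2.035, 1.565, -0.589]
ft_force: [3.3, -0.6, -3.0]
opening: 0.098
```

>>> step_arm:
  rows:
    - [0, 10, 0, 0, 0, 0]
    - [0, 10, 0, 0, 0, 0]
    - [0, 10, 0, 0, 0, 0]
    - [0, 0, 0, 0, 0, 0]

```text
t: 6.78
eef_pos: [497.3, -261.1, 26.9]
tcp_rot: [-2.111, 1.567, -0.665]
ft_force: [-3.5, -0.4, -0.2]
opening: 0.098
```

```bash
python3 - <<'E'
from h import *
np.set_printoptions(precision=3,suppress=True)
s=env.state();T=tcp();print(T,s['opening'],s['ft_force'],s['joints']);np.save('T6.npy',T);snap('wrist','w6.png')
a=snap('side','side6.png')[110:220,220:400,::-1];cv2.imwrite('pics/s6z.png',cv2.resize(a,None,fx=4.4,fy=4.4,interpolation=2))
E
```

```text
[[   0.003   -0.992    0.124  497.297]
 [  -0.002    0.124    0.992 -261.08 ]
 [  -1.      -0.003   -0.002   26.884]
 [   0.       0.       0.       1.   ]] 0.09761233574507969 [-3.471 -0.399 -0.23 ] [-0.601  0.633  1.872 -0.     0.633 -2.047]
```

View pics/s6z.png

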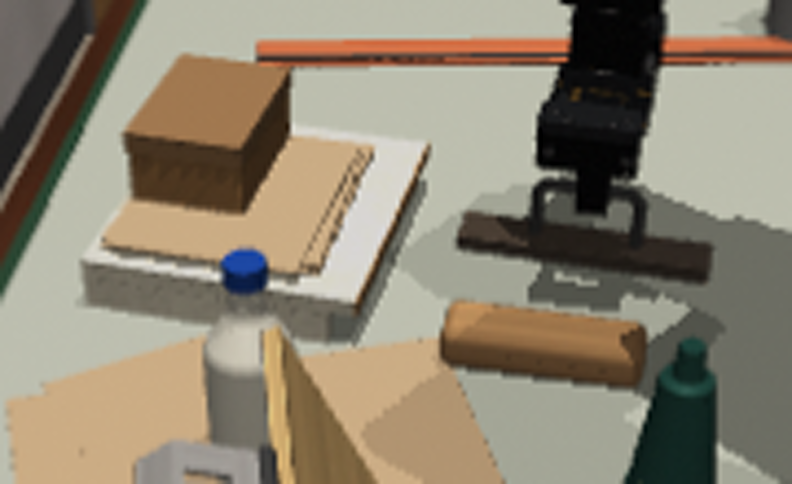

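View pics/w6.png

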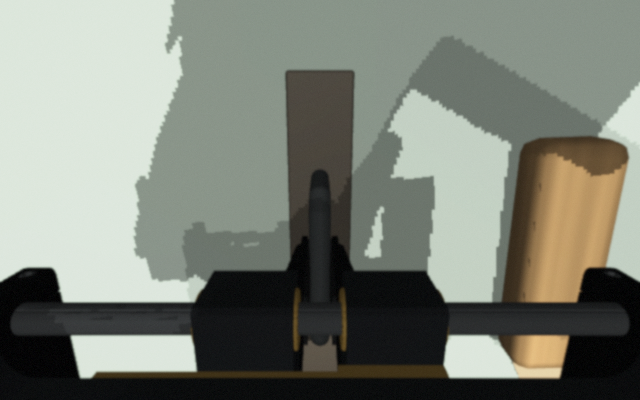

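>>> step_arm:
  rows:
    - [-15, 0, 0, 0, 0, 0]
    - [-30, 0, 0, 0, 0, 0]
    - [-40, 0, 0, 0, 0, 0]
    - [-40, 0, 0, 0, 0, 0]
    - [-35, 0, 0, 0, 0, 0]
    - [-10, 0, 0, 0, 0, 0]
    - [0, 0, 0, 0, 0, 0]

```text
t: 7.75
eef_pos: [495.1, -258.5, 201.3]
tcp_rot: [1.114, 1.564, 2.561]
ft_force: [0.4, 0.2, -8.8]
opening: 0.097
```

```bash
python3 - <<'E'
from h import *
np.set_printoptions(precision=2,suppress=True)
s=env.state();T=tcp();print(T,s['opening'],s['ft_force'],s['joints']);
T6=np.load('T6.npy');p=plane('wrist',[(286,71),(354,71)],14,T6);print(p);m=p.mean(0);
print('end in tool frame',T6[:3,:3].T@(m-T6[:3,3]))
snap('side','side7.png');snap('scene','scene7.png')
E
```

```text
[[  -0.01   -0.99    0.12  495.15]
 [   0.      0.12    0.99 -258.49]
 [  -1.      0.01    0.    201.25]
 [   0.      0.      0.      1.  ]] 0.09680007921938373 [ 0.43  0.23 -8.78] [-0.6   0.4   1.72 -0.    1.03 -2.05]
[[ 403.32 -266.24   14.  ]
 [ 407.73 -231.32   14.  ]]
end in tool frame [12.58 92.63  0.82]
```

View pics/side7.png

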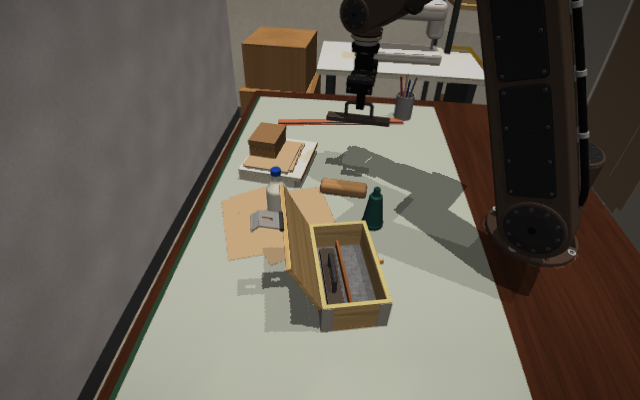

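View pics/scene7.png

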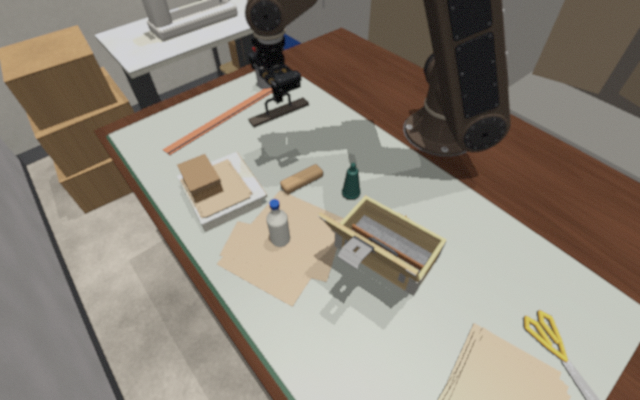

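```bash
python3 - <<'E'
from h import *
a=cv2.imread('pics/side7.png');b=cv2.imread('pics/scene7.png')
cv2.imwrite('pics/s7z.png',cv2.resize(a[175:335,240:400],None,fx=3.75,fy=3.75,interpolation=2))
cv2.imwrite('pics/c7z.png',cv2.resize(b[190:300,310:450],None,fx=5,fy=5,interpolation=2))
E
```

```text
(no output)
```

View pics/s7z.png

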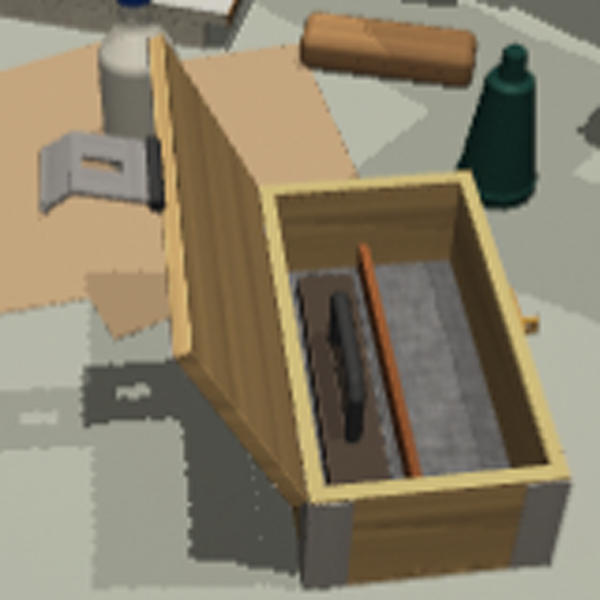

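View pics/c7z.png

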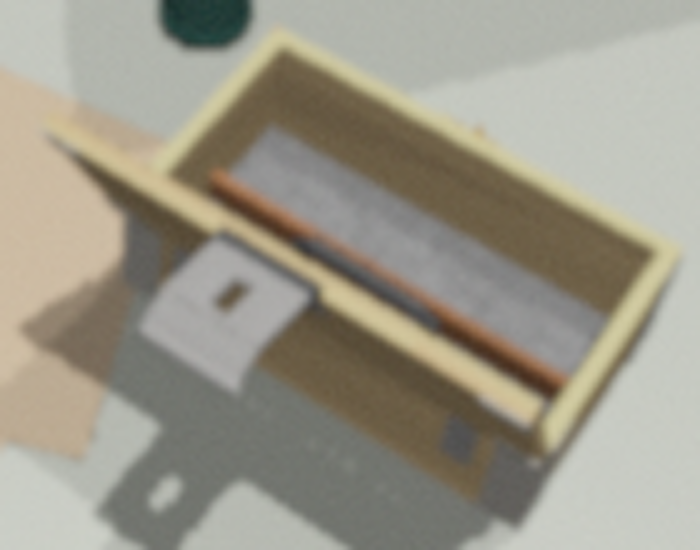

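```bash
python3 - <<'E'
from h import *
np.set_printoptions(precision=1,suppress=True)
s=lambda p:np.array(p)/3.75+[240,175]
c=lambda p:np.array(p)/5+[310,190]
q=plane('side',[s(p) for p in[(262,187),(471,172),(570,478),(303,500)]],84)
print(q,q.mean(0))
L=np.array([[70,-121],[-70,-121],[-70,121],[70,121]],float)
M,_=cv2.estimateAffinePartial2D(L,q[:,:2]);print('side fit',M,np.arctan2(M[1,0],M[0,0]))
q2=plane('scene',[c(p) for p in[(280,30),(683,250)]],84);print(q2,q2.mean(0))
print('rib far',plane('side',[s((364,245))],32),plane('scene',[c((213,172))],32),plane('scene',[c((565,387))],32))
for a,b in[((471,172),(280,30)),((570,478),(683,250))]: print(tri([ray('side',s(a)),ray('scene',c(b))]))
# staple tip
print('staple',tri([ray('side',s((530,318))),ray('scene',c((482,132)))]))
print('cone',plane('side',[s((497,203))],0))
o=np.array([513.5,225]);yw=.206;R=np.array([[np.cos(yw),-np.sin(yw)],[np.sin(yw),np.cos(yw)]])
for P in L: 
    X=[*(o+R@P),84];print(P,(proj('side',X)-[240,175])*3.75,(proj('scene',X)-[310,190])*5)
E
```

```text
[[603.2 122.2  84. ]
 [468.5  92.6  84. ]
 [418.7 328.1  84. ]
 [558.1 355.7  84. ]] [512.1 224.6  84. ]Traceback (most recent call last):
  File "<stdin>", line 8, in <module>
cv2.error: OpenCV(4.12.0) /io/opencv/modules/calib3d/src/ptsetreg.cpp:1108: error: (-215:Assertion failed) count >= 0 && to.checkVector(2) == count in function 'estimateAffinePartial2D'
```

```bash
python3 - <<'E'
from h import *
np.set_printoptions(precision=1,suppress=True)
s=lambda p:np.array(p)/3.75+[240,175]
c=lambda p:np.array(p)/5+[310,190]
q=plane('side',[s(p) for p in[(262,187),(471,172),(570,478),(303,500)]],84)
L=np.array([[70,-121],[-70,-121],[-70,121],[70,121]],float)
M,_=cv2.estimateAffinePartial2D(L,np.ascontiguousarray(q[:,:2]));print('side fit',M,np.arctan2(M[1,0],M[0,0]))
q2=plane('scene',[c(p) for p in[(280,30),(683,250)]],84);print(q2,q2.mean(0))
print('rib far',plane('side',[s((364,245))],32),plane('scene',[c((213,172))],32),plane('scene',[c((565,387))],32))
for a,b in[((471,172),(280,30)),((570,478),(683,250))]: print(tri([ray('side',s(a)),ray('scene',c(b))]))
print('staple',tri([ray('side',s((530,318))),ray('scene',c((482,132)))]))
print('cone',plane('side',[s((497,203))],0))
o=np.array([513.5,225]);yw=.206;R=np.array([[np.cos(yw),-np.sin(yw)],[np.sin(yw),np.cos(yw)]])
for P in L: 
    X=[*(o+R@P),84];print(P,(proj('side',X)-[240,175])*3.75,(proj('scene',X)-[310,190])*5)
E
```

```text
side fit [[  1.   -0.2 511.2]
 [  0.2   1.  224.8]] 0.20826407163279795
[[471.7  94.   84. ]
 [421.2 327.3  84. ]] [446.4 210.6  84. ]
rib far [[534.8 115.5  32. ]] [[537.1 114.1  32. ]] [[494.5 326.7  32. ]]
(array([469. ,  91.6,  81.7]), [np.float64(1.209618770816867), np.float64(1.209618770816755)])
(array([418.4, 326.1,  80.7]), [np.float64(0.4345710739717706), np.float64(0.4345710739717804)])
staple (array([433.9, 208.5,  74.4]), [np.float64(0.4693012183718182), np.float64(0.4693012183717906)])
cone [[440.1  30.5   0. ]]
[  70. -121.] [[256.7 185.2]] [[127.  191.7]]
[ -70. -121.] [[469.2 171.5]] [[280.4  26.4]]
[-70. 121.] [[567.3 479.4]] [[687.1 251.3]]
[ 70. 121.] [[304.3 503.5]] [[551.  454.4]]
```

>>> step_arm:
  rows:
    - [0, 0, 0, 0.17, 0, 0]
    - [0, 0, 0, 0.17, 0, 0]
    - [0, 0, 0, 0.17, 0, 0]
    - [0, 0, 0, 0.17, 0, 0]
    - [0, 0, 0, 0.17, 0, 0]
    - [0, 0, 0, 0.17, 0, 0]
    - [0, 0, 0, 0.17, 0, 0]
    - [0, 0, 0, 0.04, 0, 0]

```text
t: 8.85
eef_pos: [490.9, -255.7, 186.4]
tcp_rot: [2.366, 1.539, 2.541]
ft_force: [-0.2, 0.3, -9.5]
opening: 0.099
```

```bash
cat >d.py <<'E'
import sys
from h import *
np.set_printoptions(precision=3,suppress=True)
s=env.state();T=tcp();p=np.array([float(x) for x in sys.argv[1:4]]);R=T[:3,:3]
yw=float(sys.argv[4]) if len(sys.argv)>4 else np.arctan2(R[1,2],R[0,2])
print(R,s['eef_pos'],s['joints'],s['ft_force'],s['opening'],s['t'])
Rt=np.array([[0,-np.sin(yw),np.cos(yw)],[0,np.cos(yw),np.sin(yw)],[-1,0,0]]) # tool down, tool z at yaw
print('delta tool',R.T@(p-T[:3,3]),'rotvec',Ro.from_matrix(R.T@Rt).as_rotvec())
E
python3 d.py 482 218 201 0.21
```

```text
[[-0.027 -0.174  0.984]
 [ 0.018  0.984  0.175]
 [-0.999  0.023 -0.023]] [ 490.874 -255.714  186.431] [-0.6    0.417  1.73   0.     1.026 -0.775] [-0.194  0.34  -9.541] 0.09871273774015575 8.85
delta tool [ -5.726 468.202  73.823] rotvec [-0.034 -0.023 -0.023]
```

>>> step_arm:
  rows:
    - [-15, 20, 4, -0.034, -0.023, -0.023]
    - [-6, 50, 8, 0, 0, 0]
    - [-2, 50, 8, 0, 0, 0]
    - [-2, 50, 8, 0, 0, 0]
    - [-2, 50, 8, 0, 0, 0]
    - [-2, 50, 8, 0, 0, 0]
    - [-2, 50, 8, 0, 0, 0]
    - [-2, 50, 8, 0, 0, 0]

```text
t: 9.85
eef_pos: [470.3, 127.0, 210.0]
tcp_rot: [2.672, 1.553, 2.875]
ft_force: [1.4, -0.1, -7.2]
opening: 0.091
```

```bash
python3 d.py 482 218 190 0.21
```

```text
[[-0.017 -0.202  0.979]
 [ 0.005  0.979  0.202]
 [-1.     0.008 -0.016]] [470.304 127.05  209.976] [ 0.124  0.29   1.864  0.008  1.004 -0.083] [ 1.38  -0.106 -7.224] 0.09094453091166868 9.85
delta tool [20.194 86.567 30.102] rotvec [-0.007 -0.016 -0.008]
```

>>> step_arm:
  rows:
    - [2, 40, 14, -0.007, -0.016, -0.008]
    - [4, 36, 12, 0, 0, 0]
    - [6, 10, 4, 0, 0, 0]
    - [0, 0, 0, 0, 0, 0]

```text
t: 10.35
eef_pos: [479.3, 222.7, 192.3]
tcp_rot: [-3.073, 1.563, -2.859]
ft_force: [-0.7, -0.8, -8.3]
opening: 0.094
```

```bash
python3 d.py 482 218 190 0.21;python3 - <<'E'
from h import *
T=tcp();np.save('T8.npy',T);snap('wrist','w8.png');a=snap('side','side8.png');b=snap('scene','scene8.png')
cv2.imwrite('pics/s8z.png',cv2.resize(a[130:335,240:440,::-1],None,fx=2.9,fy=2.9,interpolation=2))
E
```

```text
[[-0.008 -0.213  0.977]
 [-0.002  0.977  0.213]
 [-1.    -0.001 -0.008]] [479.274 222.735 192.311] [0.31  0.366 1.798 0.    0.986 0.095] [-0.651 -0.827 -8.344] 0.09433500121413864 10.35
delta tool [ 2.3   -5.206  1.674] rotvec [ 0.005 -0.008  0.001]
```

View pics/w8.png

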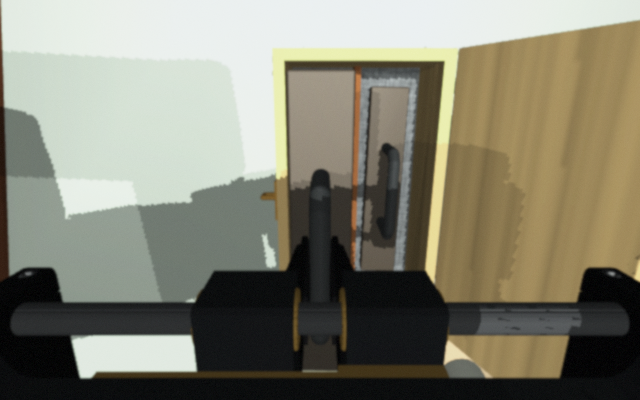

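View pics/s8z.png

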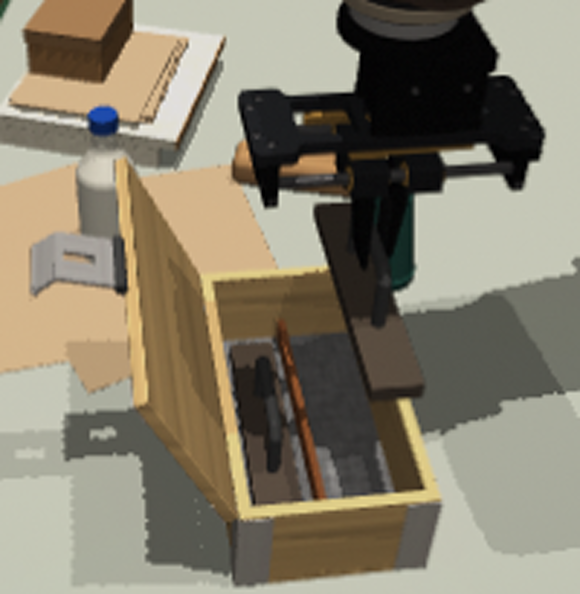

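View pics/scene8.png

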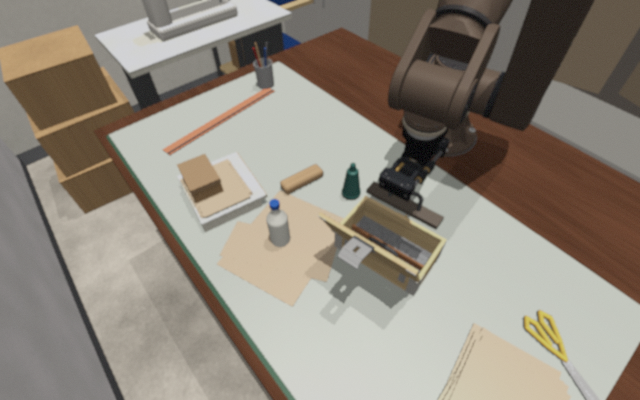

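```bash
python3 - <<'E'
from h import *
np.set_printoptions(precision=1,suppress=True)
T=np.load('T8.npy');R=T[:3,:3]
uv=[(274,49.5),(458,49.5),(278,265),(430,265)]
p=plane('wrist',uv,84,T);print(p)
print('tool',(p-T[:3,3])@R)
r=plane('wrist',[(357.5,68),(352.5,230)],32,T);print('rib',r,(r-T[:3,3])@R)
b=plane('wrist',[(289,68),(352,68)],192.3-12.9,T);print('bar end tool',(b-T[:3,3])@R)
E
```

```text
[[420.1 326.1  84. ]
 [555.7 355.4  84. ]
 [455.4 150.2  84. ]
 [588.3 179.6  84. ]]
tool [[108.5 113.7 -34.9]
 [107.4 113.4 103.8]
 [108.7 -65.7 -37.9]
 [107.6 -65.3  98.2]]
rib [[488.9 331.1  32. ]
 [521.5 178.6  32. ]] [[160.  103.9  33.8]
 [160.1 -52.   33.2]]
bar end tool [[ 13.   94.1 -16.3]
 [ 12.7  94.1  16.3]]
```

>>> step_arm:
  rows:
    - [20, -6, 2, 0.005, -0.008, 0]
    - [35, 0, 0, 0, 0, 0]
    - [30, 0, 0, 0, 0, 0]
    - [10, 0, 0, 0, 0, 0]
    - [0, 0, 0, 0, 0, 0]

```text
t: 11.12
eef_pos: [485.6, 211.8, 98.9]
tcp_rot: [-0.082, 1.564, 0.12]
ft_force: [0.7, -0.0, -7.5]
opening: 0.094
```

```bash
python3 d.py 482.2 217.8 45 0.21;python3 - <<'E'
from h import *
T=tcp();np.save('T9.npy',T);snap('wrist','w9.png');a=snap('side','side9.png')
cv2.imwrite('pics/s9z.png',cv2.resize(a[130:335,240:440,::-1],None,fx=2.9,fy=2.9,interpolation=2))
E
```

```text
[[ 0.007 -0.2    0.98 ]
 [ 0.001  0.98   0.2  ]
 [-1.    -0.001  0.007]] [485.64  211.849  98.874] [ 0.287  0.487  1.903 -0.002  0.745  0.087] [ 0.677 -0.047 -7.462] 0.09392904114373801 11.125
delta tool [53.853  6.55  -2.564] rotvec [-0.008  0.007  0.001]
```

View pics/w9.png

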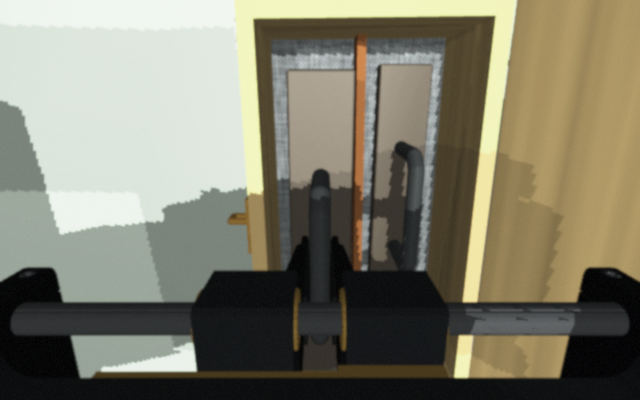

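View pics/s9z.png

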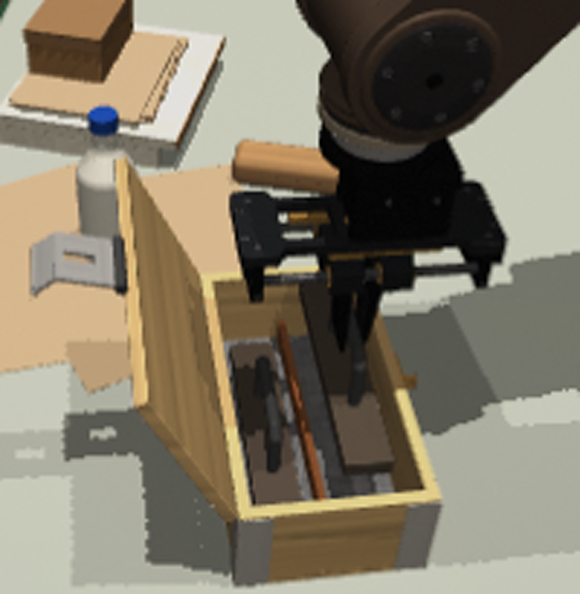

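>>> step_arm:
  rows:
    - [8, 5, -2.5, -0.008, 0.007, 0]
    - [15, 0, 0, 0, 0, 0]
    - [15, 0, 0, 0, 0, 0]
    - [5, 0, 0, 0, 0, 0]
    - [0, 0, 0, 0, 0, 0]

```text
t: 11.85
eef_pos: [483.1, 217.3, 54.9]
tcp_rot: [-0.069, 1.567, 0.142]
ft_force: [-0.4, -0.1, -8.4]
opening: 0.095
```

```bash
python3 d.py 482.2 217.8 37 0.21
```

```text
[[ 0.004 -0.209  0.978]
 [ 0.001  0.978  0.209]
 [-1.    -0.     0.004]] [483.145 217.349  54.885] [ 0.298  0.557  1.934 -0.001  0.647  0.088] [-0.441 -0.099 -8.444] 0.094814358793377 11.85
delta tool [17.882  0.643 -0.895] rotvec [0.001 0.004 0.   ]
```

>>> step_arm:
  rows:
    - [8, 0, -1, 0, 0.004, 0]
    - [4, 0, 0, 0, 0, 0]
    - [2, 0, 0, 0, 0, 0]
    - [0, 0, 0, 0, 0, 0]

```text
t: 12.35
eef_pos: [482.6, 217.2, 40.3]
tcp_rot: [-0.492, 1.57, -0.282]
ft_force: [-1.0, 0.7, -7.8]
opening: 0.1
```

>>> step_arm:
  rows:
    - [2, 0, 0, 0, 0, 0]
    - [1.5, 0, 0, 0, 0, 0]
    - [0, 0, 0, 0, 0, 0]

```text
t: 12.72
eef_pos: [483.1, 217.4, 37.3]
tcp_rot: [-0.017, 1.569, 0.194]
ft_force: [0.3, -0.8, -7.7]
opening: 0.093
```

>>> step_arm:
  rows:
    - [1.5, 0, 0, 0, 0, 0]
    - [0, 0, 0, 0, 0, 0]

```text
t: 12.98
eef_pos: [483.5, 217.5, 37.2]
tcp_rot: [0.013, 1.567, 0.224]
ft_force: [0.1, -1.6, -7.7]
opening: 0.093
```

>>> step_arm:
  rows:
    - [2, 0, 0, 0, 0, 0]
    - [1, 0, 0, 0, 0, 0]
    - [0, 0, 0, 0, 0, 0]

```text
t: 13.35
eef_pos: [484.0, 217.6, 37.1]
tcp_rot: [0.019, 1.564, 0.231]
ft_force: [-0.3, -0.0, -8.6]
opening: 0.096
```

>>> step_arm:
  rows:
    - [4, 0, 0, 0, 0.006, 0]
    - [3, 0, 0, 0, 0, 0]
    - [0, 0, 0, 0, 0, 0]

```text
t: 13.72
eef_pos: [484.1, 217.8, 34.9]
tcp_rot: [0.134, 1.568, 0.345]
ft_force: [0.4, 0.1, -9.3]
opening: 0.098
```

```bash
python3 - <<'E'
from h import *
T=tcp();np.save('T10.npy',T);snap('wrist','w10.png');a=snap('side','side10.png')
cv2.imwrite('pics/s10z.png',cv2.resize(a[130:335,240:440,::-1],None,fx=2.9,fy=2.9,interpolation=2))
E
```

```text
(no output)
```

View pics/w10.png

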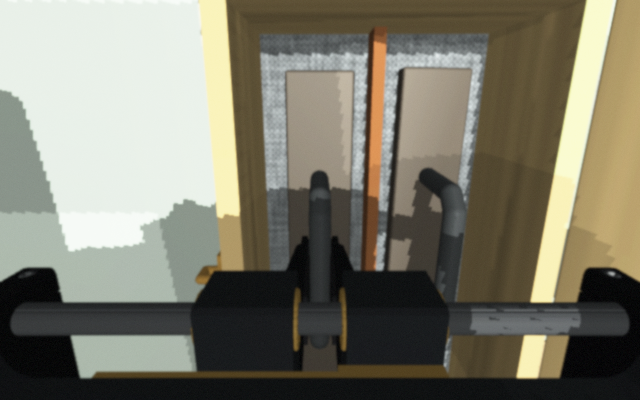

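View pics/s10z.png

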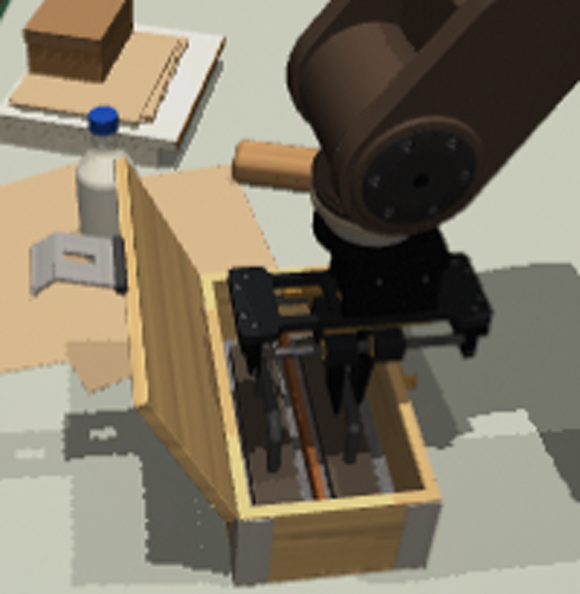

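>>> step_arm:
  rows:
    - [3, 0, -1, 0, 0, 0]
    - [3, 0, 0, 0, 0, 0]
    - [0, 0, 0, 0, 0, 0]

```text
t: 14.2
eef_pos: [484.3, 218.1, 33.2]
tcp_rot: [0.105, 1.563, 0.316]
ft_force: [0.1, -0.9, -8.0]
opening: 0.094
```

>>> step_arm:
  rows:
    - [4, 0, -1, 0, 0.006, 0]
    - [3, 0, 0, 0, 0, 0]
    - [0, 0, 0, 0, 0, 0]

```text
t: 14.58
eef_pos: [484.6, 218.3, 30.2]
tcp_rot: [0.21, 1.565, 0.422]
ft_force: [-0.5, -0.5, -8.9]
opening: 0.095
```

>>> step_arm:
  rows:
    - [4, 0, -1, 0, 0.004, 0]
    - [3, 0, 0, 0, 0, 0]
    - [0, 0, 0, 0, 0, 0]

```text
t: 14.95
eef_pos: [484.6, 218.5, 27.1]
tcp_rot: [0.28, 1.565, 0.492]
ft_force: [0.2, -0.6, -7.7]
opening: 0.098
```

```bash
python3 - <<'E'
from h import *
T=tcp();np.save('T11.npy',T);print(env.state()['tau'],env.state()['ft_force'],env.state()['moment']);snap('wrist','w11.png');a=snap('side','side11.png')
cv2.imwrite('pics/s11z.png',cv2.resize(a[200:335,290:410,::-1],None,fx=4.4,fy=4.4,interpolation=2))
E
```

```text
[ 8.61436059e-02 -6.12487864e+01 -1.65424955e+01  7.34654465e-02
 -2.04109177e-01 -9.38134122e-03] [ 0.16078065 -0.63349038 -7.68686443] [-0.02991137  0.01640295  0.03126713]
```

View pics/w11.png

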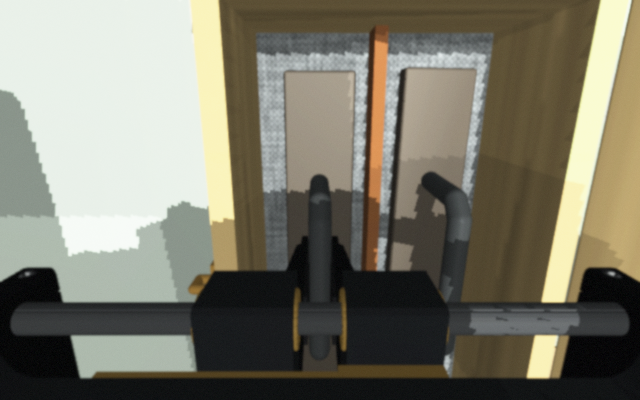

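View pics/s11z.png

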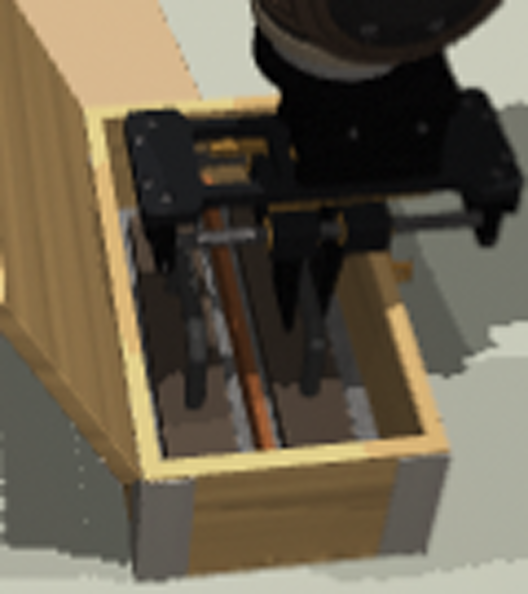

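```bash
python3 - <<'E'
from h import *
for n in (6,8,9,10,11):
    g=cv2.cvtColor(cv2.imread(f'pics/w{n}.png'),cv2.COLOR_BGR2GRAY).astype(int)
    gr=cv2.Sobel(g.astype(np.float32),cv2.CV_32F,1,0,ksize=3)[85:115].mean(0);gv=cv2.Sobel(g.astype(np.float32),cv2.CV_32F,0,1,ksize=3)[:,300:340].mean(1)
    print(n,'L',275+np.argmax(np.abs(gr[275:300])),'R',342+np.argmax(np.abs(gr[342:368])),'end',58+np.argmax(np.abs(gv[58:85])), 'gv',[int(x) for x in gv[60:80]])
ims=[cv2.imread(f'pics/w{n}.png')[50:250,260:380] for n in(6,8,9,10,11)]
cv2.imwrite('pics/cmp.png',cv2.resize(np.hstack(ims),None,fx=1.3,fy=2.6,interpolation=2))
E
```

```text
6 L 286 R 353 end 70 gv [1, -1, 0, 0, 0, 0, -1, -19, -88, -189, -209, -95, 11, 24, 7, 0, 0, 0, 0, 1]
8 L 285 R 353 end 61 gv [-421, -430, -215, -48, 0, 15, 23, 26, 50, 124, 192, 180, 104, 33, 7, 0, -2, -2, -3, 0]
9 L 286 R 353 end 68 gv [0, 10, 6, -4, 2, 17, -5, -98, -203, -139, 62, 151, 96, 28, 3, 0, -1, -2, 0, 0]
10 L 284 R 366 end 69 gv [-4, 2, 8, 6, -3, -15, -16, -19, -66, -149, -117, 43, 125, 80, 23, 0, -6, -4, -1, -1]
11 L 283 R 366 end 70 gv [-4, 1, 5, 5, -3, -15, -19, -16, -43, -119, -143, -16, 110, 99, 38, 7, 0, -1, -2, 0]
```

View pics/cmp.png

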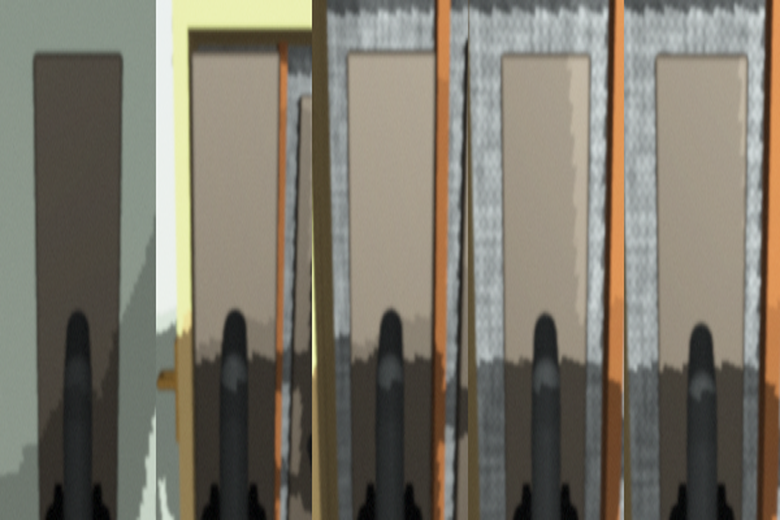

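The rod image has moved in the hand (row 169 to 175) since the TCP passed z = 37, and both bars now look the same width. So the weight is standing on the box floor and the pads are sliding down the rod, although the force reading still shows about -8 N. I'll release with a small opening.

>>> step_arm:
  rows:
    - [0, 0, 0, 0, 0, 0]
    - [0, 0, 0, 0, 0, 0]
    - [0, 0, 0, 0, 0, 0]
  grip: 22

```text
t: 15.42
eef_pos: [485.5, 218.8, 26.1]
tcp_rot: [0.275, 1.565, 0.487]
ft_force: [0.2, -0.1, -0.5]
opening: 0.227
```

```bash
python3 d.py 484 218 120 0.21; python3 - <<'E'
from h import *
T=tcp();np.save('T12.npy',T);snap('wrist','w12.png')
E
```

```text
[[ 0.005 -0.21   0.978]
 [ 0.003  0.978  0.21 ]
 [-1.     0.002  0.006]] [485.514 218.774  26.11 ] [0.299 0.607 1.947 0.002 0.582 0.085] [ 0.247 -0.073 -0.503] 0.22683556121277842 15.425
delta tool [-93.899  -0.287  -1.105] rotvec [ 0.002  0.006 -0.002]
```

View pics/w12.png

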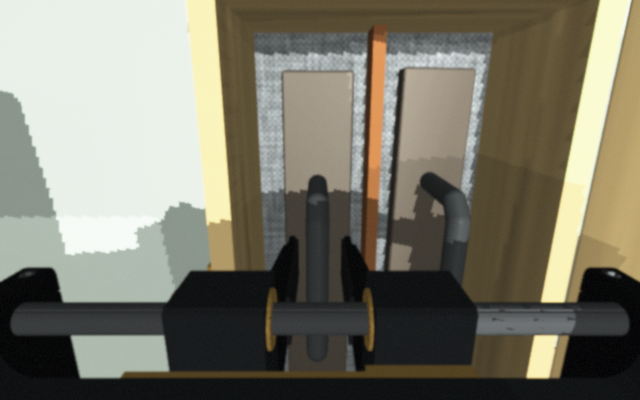

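>>> step_arm:
  rows:
    - [-20, 0, -1, 0, 0.005, 0]
    - [-40, 0, 0, 0, 0, 0]
    - [-50, 0, 0, 0, 0, 0]
    - [-50, 0, 0, 0, 0, 0]
    - [-50, 0, 0, 0, 0, 0]
    - [-10, 0, 0, 0, 0, 0]
    - [0, 0, 0, 0, 0, 0]

```text
t: 16.35
eef_pos: [484.4, 218.1, 251.0]
tcp_rot: [2.471, 1.569, 2.683]
ft_force: [-0.0, -0.5, -0.9]
opening: 0.227
```

```bash
cat >b.py <<'E'
import sys
from h import *
np.set_printoptions(precision=3,suppress=True)
# target tip in box coords x,y,tipz
o=np.array([513.5,225.]);yw=.21;c,s_=np.cos(yw),np.sin(yw)
x,y,z=[float(v) for v in sys.argv[1:4]]
p=np.array([o[0]+c*x-s_*y,o[1]+s_*x+c*y,z-12])
s=env.state();T=tcp();R=T[:3,:3]
Rt=np.array([[0,-s_,c],[0,c,s_],[-1,0,0]])
d=T[:2,3]-o
print('now box tip',c*d[0]+s_*d[1],-s_*d[0]+c*d[1],T[2,3]+12,'F',s['ft_force'],'op',s['opening'],'t',s['t'],'j',s['joints'])
print('delta tool',R.T@(p-T[:3,3]),'rotvec',Ro.from_matrix(R.T@Rt).as_rotvec())
E
python3 b.py 185 80 250
python3 - <<'E'
from h import *
snap('wrist','w13.png');a=snap('side','side13.png');b=snap('scene','scene13.png')
cv2.imwrite('pics/s13z.png',cv2.resize(a[175:335,240:400,::-1],None,fx=3.75,fy=3.75,interpolation=2))
E
```

```text
now box tip -29.868890947944006 -0.7217422318267266 263.01986774140715 F [-0.011 -0.529 -0.862] op 0.22742308000300837 t 16.35 j [0.298 0.306 1.717 0.002 1.12  0.085]
delta tool [ 12.75   80.339 215.029] rotvec [ 0.002 -0.002 -0.001]
```

View pics/s13z.png

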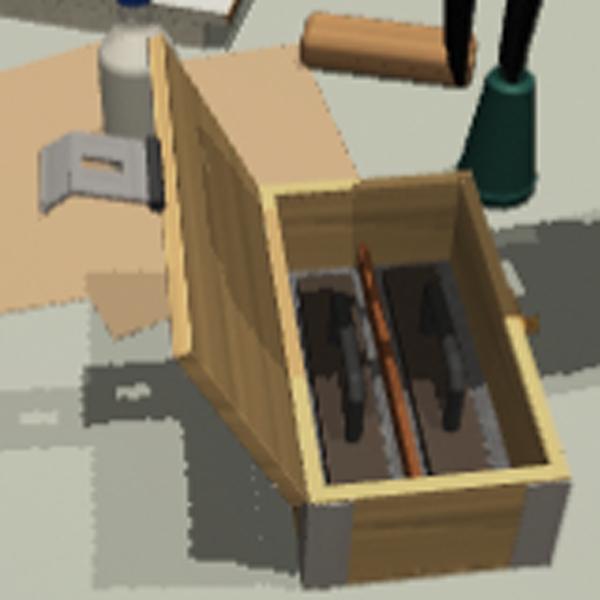

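View pics/w13.png

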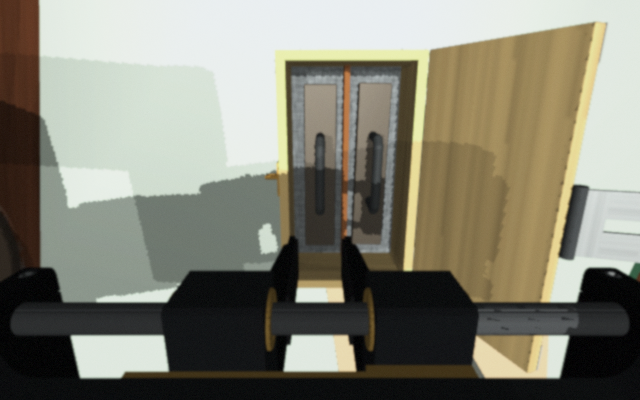

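The weight lies flat in the front lane, beside the second one. Next I'll shut the fingers and go over and behind the lid, on its +y side away from the hasp.

>>> step_arm:
  rows:
    - [0, 40, 0, 0, 0, 0]
    - [-3, 40, 30, 0, 0, 0]
    - [-3, 0, 50, 0, 0, 0]
    - [-3, 0, 50, 0, 0, 0]
    - [-3, 0, 50, 0, 0, 0]
    - [0, 0, 35, 0, 0, 0]
    - [0, 0, 0, 0, 0, 0]
  grip: 0

```text
t: 17.38
eef_pos: [681.1, 344.3, 245.7]
tcp_rot: [-3.043, 1.548, -2.832]
ft_force: [-0.1, -0.1, -0.3]
opening: 0.006
```

```bash
python3 b.py 185 80 172
python3 - <<'E'
from h import *
snap('wrist','w14.png');a=snap('side','side14.png')
E
```

```text
now box tip 188.74498113137514 81.72590266860462 257.7469802814302 F [-0.135 -0.081 -0.344] op 0.005650711510092443 t 17.375 j [0.381 0.684 1.074 0.002 1.406 0.169]
delta tool [85.813 -1.531 -1.832] rotvec [ 0.002 -0.022  0.002]
```

View pics/side14.png

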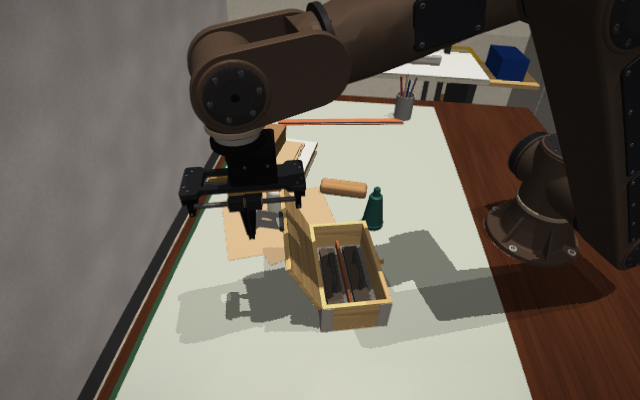

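View pics/w14.png

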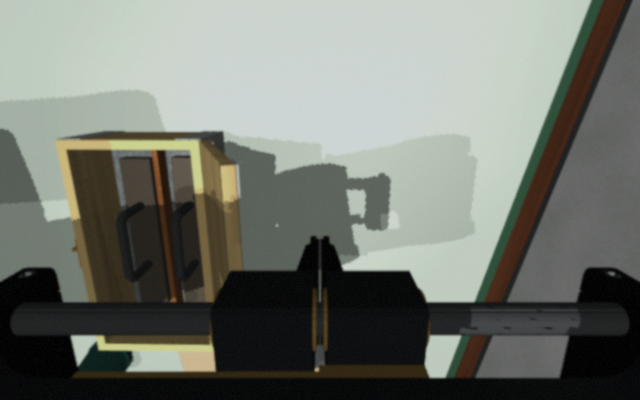

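>>> step_arm:
  rows:
    - [25, 0, 0, 0, -0.022, 0]
    - [35, 0, 0, 0, 0, 0]
    - [20, 0, 0, 0, 0, 0]
    - [0, 0, 0, 0, 0, 0]

```text
t: 17.98
eef_pos: [674.7, 344.0, 166.1]
tcp_rot: [-1.469, 1.569, -1.255]
ft_force: [0.9, 0.9, 0.8]
opening: -0.0
```

```bash
python3 b.py 120 80 172
```

```text
now box tip 182.44772695355988 82.81902436903673 178.14153661303575 F [0.893 0.917 0.764] op -0.00018954692884971146 t 17.975 j [ 0.385  0.717  1.217 -0.002  1.208  0.172]
delta tool [  6.134  -2.563 -62.459] rotvec [0.004 0.    0.002]
```

>>> step_arm:
  rows:
    - [3, -2, -15, 0, 0, 0]
    - [0, 0, -12, 0, 0, 0]
    - [0, 0, -12, 0, 0, 0]
    - [0, 0, -12, 0, 0, 0]
    - [0, 0, -12, 0, 0, 0]

```text
t: 18.6
eef_pos: [615.5, 329.9, 171.9]
tcp_rot: [0.043, 1.551, 0.257]
ft_force: [7.1, 1.3, 5.8]
opening: 0.001
```

```bash
python3 b.py 95 80 172
python3 - <<'E'
from h import *
a=snap('side','side15.png');b=snap('scene','scene15.png')
cv2.imwrite('pics/s15z.png',np.hstack([cv2.resize(a[140:340,210:410,::-1],None,fx=2,fy=2,interpolation=2),cv2.resize(b[140:340,260:460,::-1],None,fx=2,fy=2,interpolation=2)]))
E
```

```text
now box tip 121.60273751026749 81.36895526033238 183.92857499858874 F [7.07  1.298 5.835] op 0.0011074405740469793 t 18.6 j [ 0.399  0.614  1.406 -0.003  1.101  0.186]
delta tool [ 11.392  -1.267 -26.842] rotvec [ 0.004  0.02  -0.001]
```

View pics/s15z.png

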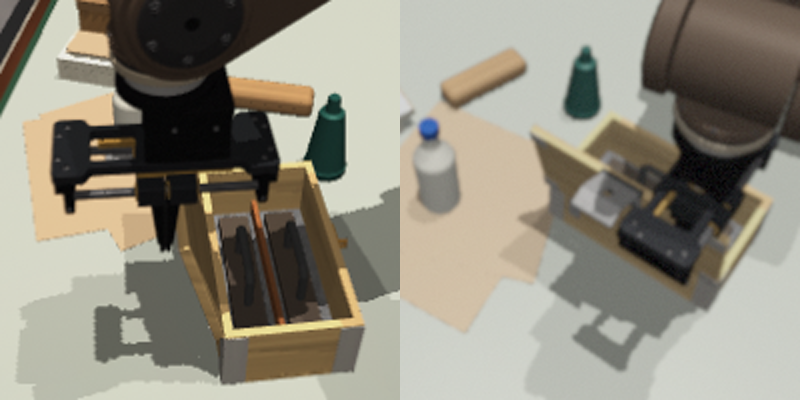

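>>> step_arm:
  rows:
    - [6, -1, -12, 0, 0.02, 0]
    - [3, 0, -12, 0, 0, 0]
    - [2, 0, -12, 0, 0, 0]
    - [2, 0, -12, 0, 0, 0]
    - [2, 0, -12, 0, 0, 0]

```text
t: 19.32
eef_pos: [556.8, 316.6, 159.7]
tcp_rot: [0.303, 1.562, 0.517]
ft_force: [4.1, 1.3, 4.7]
opening: 0.004
```

```bash
python3 b.py 40 80 165
```

```text
now box tip 61.4953091846953 80.57176968043107 171.71954847647768 F [4.128 1.281 4.726] op 0.0039020269060896762 t 19.325 j [0.414 0.549 1.569 0.001 1.015 0.199]
delta tool [  6.547  -0.499 -21.55 ] rotvec [ 0.004  0.008 -0.003]
```

>>> step_arm:
  rows:
    - [-2, 0, -12, 0, 0.008, 0]
    - [-2, 0, -12, 0, 0, 0]
    - [0, 0, -12, 0, 0, 0]
    - [0, 0, -12, 0, 0, 0]

```text
t: 19.82
eef_pos: [506.0, 305.4, 162.3]
tcp_rot: [2.623, 1.567, 2.837]
ft_force: [3.2, 1.6, 0.8]
opening: 0.005
```

```bash
python3 b.py -7 80 157
python3 - <<'E'
from h import *
a=snap('side','side16.png');b=snap('scene','scene16.png')
cv2.imwrite('pics/s16z.png',np.hstack([cv2.resize(a[140:340,210:410,::-1],None,fx=2,fy=2,interpolation=2),cv2.resize(b[140:340,260:460,::-1],None,fx=2,fy=2,interpolation=2)]))
E
```

```text
now box tip 9.463901920418245 80.18311946252405 174.27870085279142 F [3.21  1.557 0.819] op 0.004717046521019961 t 19.825 j [0.43  0.484 1.686 0.003 0.975 0.214]
delta tool [ 17.332  -0.143 -16.408] rotvec [ 0.004 -0.003 -0.002]
```

View pics/s16z.png

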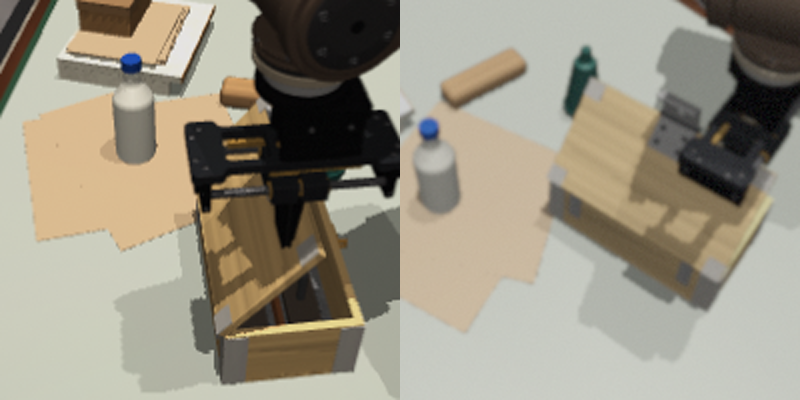

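>>> step_arm:
  rows:
    - [9, 0, -8, 0, 0, 0]
    - [9, 0, -8, 0, 0, 0]
    - [10, 0, -7, 0, 0, 0]
    - [10, 0, -6, 0, 0, 0]
    - [11, 0, -5, 0, 0, 0]
    - [11, 0, -4, 0, 0, 0]

```text
t: 20.68
eef_pos: [464.6, 296.6, 98.6]
tcp_rot: [2.885, 1.564, 3.099]
ft_force: [2.3, 0.2, 2.5]
opening: 0.004
```

```bash
python3 b.py -33 80 94
python3 - <<'E'
from h import *
a=snap('side','side17.png');b=snap('scene','scene17.png')
cv2.imwrite('pics/s17z.png',np.hstack([cv2.resize(a[140:340,210:410,::-1],None,fx=2,fy=2,interpolation=2),cv2.resize(b[140:340,260:460,::-1],None,fx=2,fy=2,interpolation=2)]))
E
```

```text
now box tip -32.91795413521046 80.19530895243533 110.5608317965799 F [2.349 0.178 2.525] op 0.004473119505114954 t 20.675 j [0.447 0.516 1.843 0.004 0.789 0.229]
delta tool [16.561 -0.223  0.023] rotvec [ 0.005 -0.006 -0.002]
```

View pics/s17z.png

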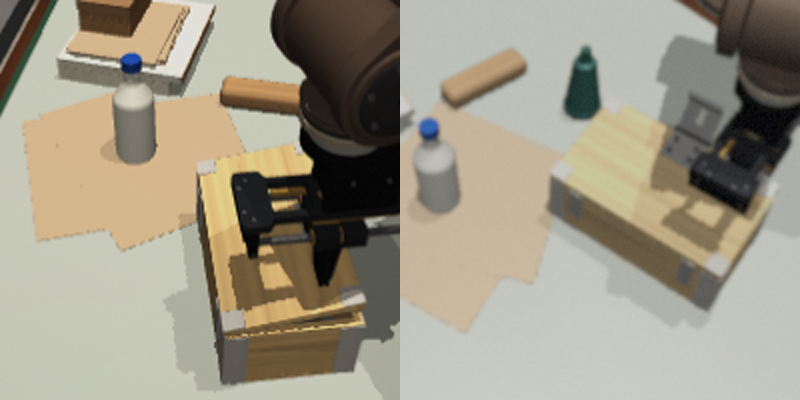

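Nearly shut; I'll press on straight down.

>>> step_arm:
  rows:
    - [7, 0, 0, 0, -0.006, 0]
    - [7, 0, 0, 0, 0, 0]
    - [6, 0, 0, 0, 0, 0]
    - [6, 0, 0, 0, 0, 0]

```text
t: 21.28
eef_pos: [463.8, 296.5, 78.0]
tcp_rot: [1.696, 1.569, 1.911]
ft_force: [-31.7, -16.6, 121.2]
opening: 0.004
```

The press overshot: the wrist force read 121 N in z, over the 120 N limit. I'll back off now and use much smaller steps for every contact from here.

>>> step_arm:
  rows:
    - [-8, 0, 0, 0, 0, 0]
    - [-10, 0, 0, 0, 0, 0]

```text
t: 21.52
eef_pos: [464.2, 296.6, 98.0]
tcp_rot: [0.708, 1.567, 0.923]
ft_force: [0.3, -1.0, -0.3]
opening: 0.003
```

```bash
python3 b.py -33 80 200
python3 - <<'E'
from h import *
a=snap('side','side18.png');b=snap('scene','scene18.png');snap('wrist','w18.png')
cv2.imwrite('pics/s18z.png',np.hstack([cv2.resize(a[140:340,210:410,::-1],None,fx=2,fy=2,interpolation=2),cv2.resize(b[140:340,260:460,::-1],None,fx=2,fy=2,interpolation=2)]))
E
```

```text
now box tip -33.25959366258916 80.25644414136814 109.97522942633925 F [ 0.343 -1.041 -0.267] op 0.003072527140764058 t 21.525 j [0.448 0.514 1.85  0.002 0.775 0.231]
delta tool [-90.024  -0.057   0.493] rotvec [ 0.005  0.003 -0.002]
```

View pics/s18z.png

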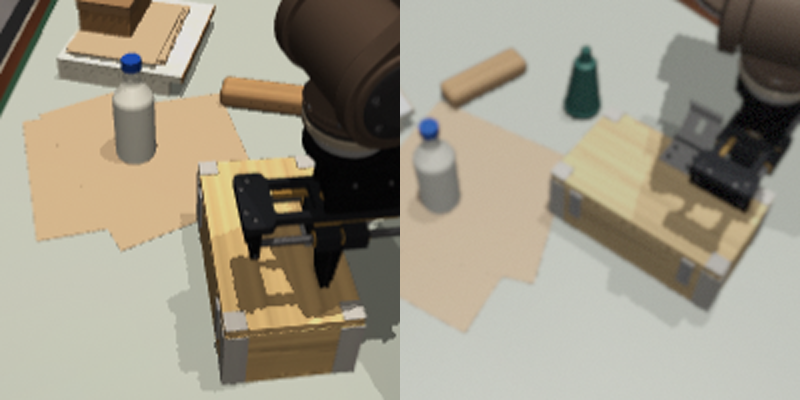

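View pics/w18.png

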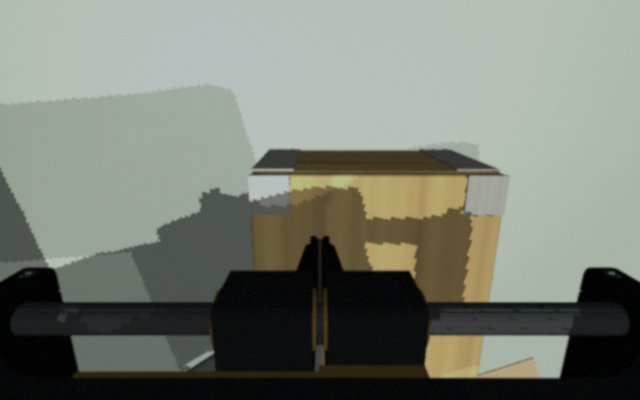

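The lid now looks shut flat in both views. The closed fingers show about 41 mm from tip to gripper body (the text gives 78), which fits the 37 mm tip offset. I'll lift, turn the tool a quarter and measure the hasp.

>>> step_arm:
  rows:
    - [-40, 0, 0, 0, 0, 0]
    - [-50, -20, 0, 0, 0, 0]
    - [-30, -20, 0, 0, 0, 0]
    - [0, 0, 0, 0.18, 0, 0]
    - [0, 0, 0, 0.18, 0, 0]
    - [0, 0, 0, 0.18, 0, 0]
    - [0, 0, 0, 0.18, 0, 0]
    - [0, 0, 0, 0.18, 0, 0]

```text
t: 22.68
eef_pos: [472.6, 255.3, 213.3]
tcp_rot: [-2.188, 1.562, -2.901]
ft_force: [0.1, -0.2, 0.3]
opening: 0.009
```

>>> step_arm:
  rows:
    - [0, 0, 0, 0.18, 0, 0]
    - [0, 0, 0, 0.18, 0, 0]
    - [0, 0, 0, 0.18, 0, 0]
    - [0, 0, 0, 0.13, 0, 0]
    - [0, 0, 0, 0, 0, 0]

```text
t: 23.3
eef_pos: [472.2, 254.9, 207.9]
tcp_rot: [-1.428, 1.555, -2.834]
ft_force: [-0.5, 0.0, -0.8]
opening: 0.003
```

```bash
sed 's/^Rt=.*/Rt=np.array([[0,c,s_],[0,s_,-c],[-1,0,0]])/' b.py > e.py; python3 e.py -33 0 200
python3 - <<'E'
from h import *
T=tcp();np.save('T19.npy',T);snap('wrist','w19.png');a=snap('side','side19.png');b=snap('scene','scene19.png')
cv2.imwrite('pics/s19z.png',cv2.resize(a[190:330,280:400,::-1],None,fx=4,fy=4,interpolation=2));cv2.imwrite('pics/c19z.png',cv2.resize(b[170:300,310:460,::-1],None,fx=4,fy=4,interpolation=2))
E
```

```text
now box tip -34.17037232367382 37.87100490229455 219.9429584118894 F [-0.487  0.03  -0.803] op 0.003085162189099515 t 23.3 j [0.371 0.363 1.755 0.001 1.04  1.777]
delta tool [19.981  3.195 37.734] rotvec [-0.045  0.002  0.016]
```

View pics/s19z.png

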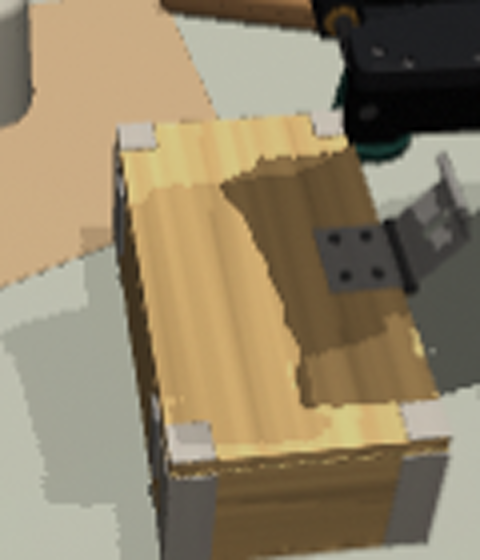

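View pics/c19z.png

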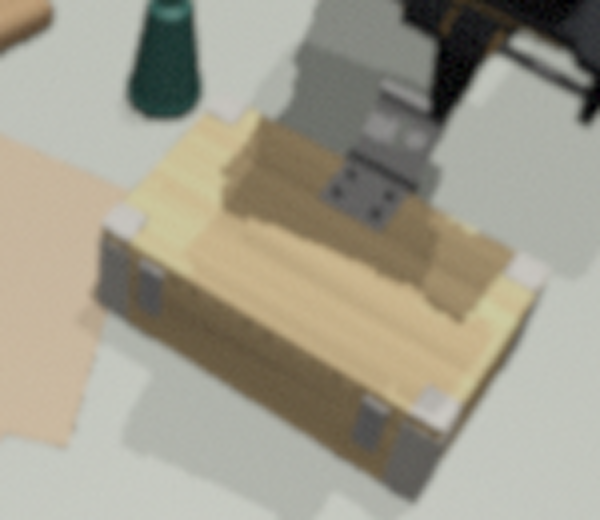

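View pics/w19.png

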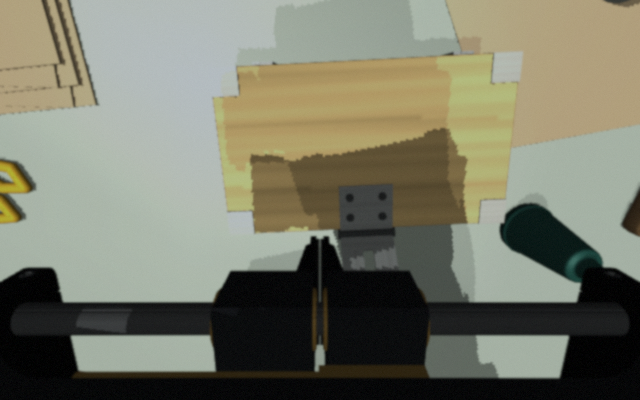

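```bash
cat > hm.py <<'E'
from h import *
o=np.array([513.5,225.]);yw=.21;c_,s_=np.cos(yw),np.sin(yw)
def box(X): d=X[:2]-o;return np.array([c_*d[0]+s_*d[1],-s_*d[0]+c_*d[1],X[2]])
def world(B): return np.array([o[0]+c_*B[0]-s_*B[1],o[1]+s_*B[0]+c_*B[1],B[2]])
E
python3 - <<'E'
from hm import *
np.set_printoptions(precision=1,suppress=True)
s=lambda p:np.array(p)/4+[280,190]
c=lambda p:np.array(p)/4+[310,170]
for n,a,b in[('lip far',(443,157),(385,83)),('lip near',(470,212),(437,118)),('piv far',(389,223),(350,152)),('piv near',(411,290),(415,188)),('lid fr near',(450,440),(548,275)),('lid bk near',(165,472),(433,432)),('lid far back',(118,128),(103,230))]:
    X,r=tri([ray('side',s(a)),ray('scene',c(b))]);print(n,X,box(X),np.array(r))
E
```

```text
lip far [421.7 182.  144.8] [-98.8 -22.9 144.8] [0.5 0.5]
lip near [409.9 217.1 136.5] [-103.    13.8  136.5] [2.9 2.9]
piv far [444.  182.6  92.4] [-76.8 -27.   92.4] [0.2 0.2]
piv near [433.3 229.5  90.4] [-77.5  21.2  90.4] [0.5 0.5]
lid fr near [418.8 325.6  87.3] [-71.7 118.2  87.3] [1.1 1.1]
lid bk near [556.1 351.5  82.6] [ 68.  114.9  82.6] [2.3 2.3]
lid far back [605.5 120.8  89.8] [  68.3 -121.1   89.8] [2. 2.]
```

>>> step_arm:
  rows:
    - [10, -15, 20, -0.045, 0, 0.016]
    - [10, -15, 19, 0, 0, 0]
    - [20, 0, 0, 0, 0, 0]
    - [15, 0, 0, 0, 0, 0]
    - [0, 0, 0, 0, 0, 0]

```text
t: 24.08
eef_pos: [449.6, 209.6, 152.1]
tcp_rot: [0.837, 1.568, -0.51]
ft_force: [-0.5, -1.3, 0.5]
opening: 0.006
```

```bash
python3 e.py -68 -2 130;  python3 - <<'E'
from h import *
a=snap('side','side20.png')
cv2.imwrite('pics/s20z.png',cv2.resize(a[150:330,280:420,::-1],None,fx=3.3,fy=3.3,interpolation=2))
E
```

```text
now box tip -65.67852757227855 -1.7266002141107837 164.1178760237703 F [-0.489 -1.28   0.458] op 0.0061999743151475795 t 24.075 j [ 0.304  0.37   1.926 -0.003  0.844  1.652]
delta tool [34.114 -2.391  0.181] rotvec [ 0.014  0.002 -0.002]
```

View pics/s20z.png

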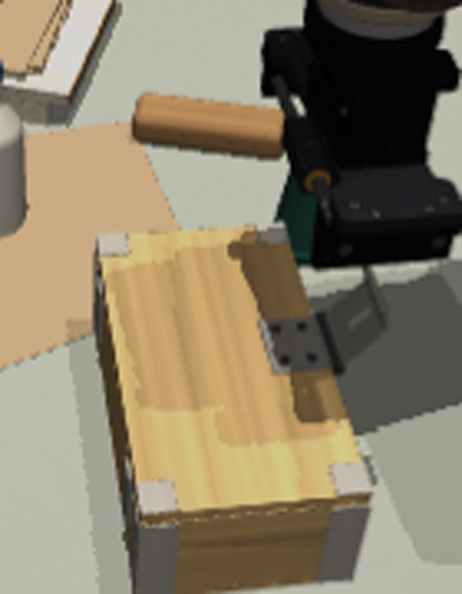

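```bash
python3 - <<'E'
from hm import *
np.set_printoptions(precision=1,suppress=True)
T=tcp()
for e in(-12,-53):
  for y in(-37,-10,0,10,37):
    X=(T@[e,y,0,1])[:3];print(e,y,box(X),(proj('side',X)-[280,150])*3.3)
for z in (-90,90):
  for y in(-37,37):
    X=(T@[-53,y,z,1])[:3];print(z,y,box(X),(proj('side',X)-[280,150])*3.3)
T=np.load('T19.npy')
E
python3 - <<'E'
from h import *
snap('wrist','w20.png');b=snap('scene','scene20.png')
cv2.imwrite('pics/c20z.png',cv2.resize(b[120:300,310:490,::-1],None,fx=3.3,fy=3.3,interpolation=2))
E
```

```text
-12 -37 [-102.3   -2.2  164.6] [[383.9 261.7]]
-12 -10 [-75.3  -1.8 164.7] [[342.9 265. ]]
-12 0 [-65.3  -1.7 164.7] [[327.6 266.2]]
-12 10 [-55.3  -1.5 164.7] [[312.3 267.4]]
-12 37 [-28.3  -1.1 164.8] [[270.5 270.8]]
-53 -37 [-102.5   -2.1  205.6] [[394.6 213.4]]
-53 -10 [-75.5  -1.7 205.7] [[352.3 216.5]]
-53 0 [-65.5  -1.6 205.7] [[336.5 217.7]]
-53 10 [-55.5  -1.4 205.7] [[320.6 218.9]]
-53 37 [-28.5  -1.1 205.8] [[277.5 222.1]]
-90 -37 [-103.7   87.9  205.4] [[442.8 319.3]]
-90 37 [-29.7  88.9 205.6] [[315.1 330.7]]
90 -37 [-101.2  -92.1  205.7] [[353.9 124.6]]
90 37 [-27.2 -91.1 205.9] [[246.  131.5]]
```

View pics/c20z.png

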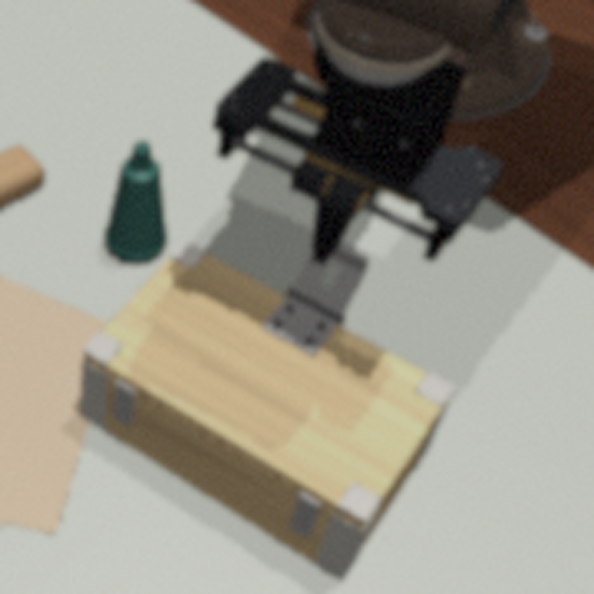

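View pics/w20.png

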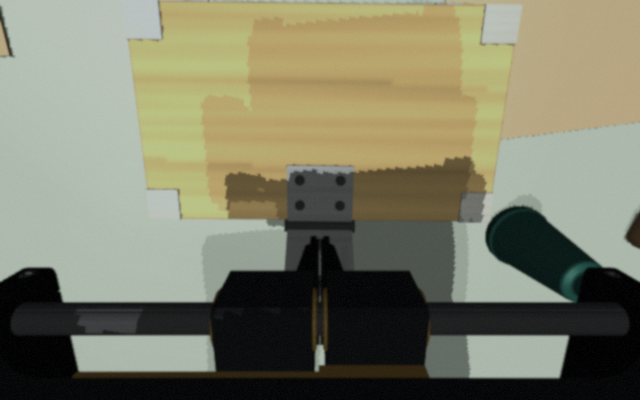

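```bash
python3 - <<'E'
from hm import *
np.set_printoptions(precision=1,suppress=True)
T=tcp()
X,r=tri([ray('scene',(407,198.8)),ray('wrist',(320,237),T)]);print(X,box(X),r,T[:3,:3].T@(X-T[:3,3]))
for e in(-12,):
  for y in(-10,0,10):
    X=(T@[e,y,0,1])[:3];print(e,y,box(X),(proj('scene',X)-[310,120])*3.3,proj('wrist',X,T))
E
```

```text
[460.7 213.1 170.3] [-54.1  -0.7 170.3] [np.float64(0.20910878873489427), np.float64(0.20910878873487118)] [-16.9  10.9  -0.7]
-12 -10 [-75.   -1.7 165.3] [[331.5 246.7]] [[321.  270.4]]
-12 0 [-65.   -1.5 165.3] [[325.  254.9]] [[321.  253.1]]
-12 10 [-55.   -1.4 165.3] [[318.4 263.2]] [[321.  235.3]]
```

>>> step_arm:
  rows:
    - [20, 0, 0, 0.014, 0, 0]
    - [16, 0, 0, 0, 0, 0]
    - [0, -8, 0, 0, 0, 0]
    - [0, -8, 0, 0, 0, 0]
    - [0, -4, 0, 0, 0, 0]

```text
t: 24.85
eef_pos: [431.3, 206.4, 119.9]
tcp_rot: [1.482, 1.56, 0.122]
ft_force: [0.7, 0.0, -0.7]
opening: 0.003
```

```bash
python3 e.py -96 -2 113;  python3 - <<'E'
from h import *
b=snap('scene','scene21.png');a=snap('side','side21.png')
cv2.imwrite('pics/c21z.png',np.hstack([cv2.resize(b[150:290,340:460,::-1],None,fx=3.3,fy=3.3,interpolation=2),cv2.resize(a[190:330,300:420,::-1],None,fx=3.3,fy=3.3,interpolation=2)]))
E
```

```text
now box tip -84.24661507762336 -1.0926944676743915 131.85597282375028 F [ 0.66   0.031 -0.734] op 0.003168123367155164 t 24.85 j [ 0.309  0.393  2.007 -0.003  0.732  1.671]
delta tool [ 18.735 -11.948   0.874] rotvec [ 0.001  0.001 -0.01 ]
```

View pics/c21z.png

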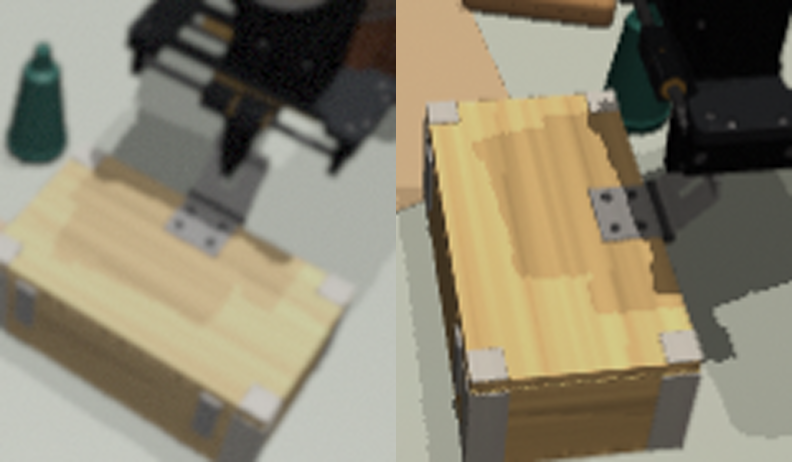

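>>> step_arm:
  rows:
    - [7, -6, 0, 0, 0, -0.01]
    - [7, -5, 0, 0, 0, 0]
    - [7, -4, 0, 0, 0, 0]
    - [7, -4, 0, 0, 0, 0]

```text
t: 25.45
eef_pos: [412.3, 202.3, 90.4]
tcp_rot: [0.824, 1.57, -0.536]
ft_force: [0.5, -0.9, -0.1]
opening: -0.0
```

```bash
python3 e.py -112 -2 86;  python3 - <<'E'
from h import *
b=snap('scene','scene22.png');a=snap('side','side22.png')
cv2.imwrite('pics/c22z.png',np.hstack([cv2.resize(b[150:290,340:460,::-1],None,fx=3.3,fy=3.3,interpolation=2),cv2.resize(a[190:330,300:420,::-1],None,fx=3.3,fy=3.3,interpolation=2)]))
E
```

```text
now box tip -103.72456458871797 -1.1273399337069598 102.37399371280719 F [ 0.482 -0.864 -0.07 ] op -6.0465156416979356e-05 t 25.45 j [ 0.313  0.424  2.072 -0.002  0.644  1.673]
delta tool [16.367 -8.291  0.848] rotvec [ 0.001  0.001 -0.001]
```

View pics/c22z.png

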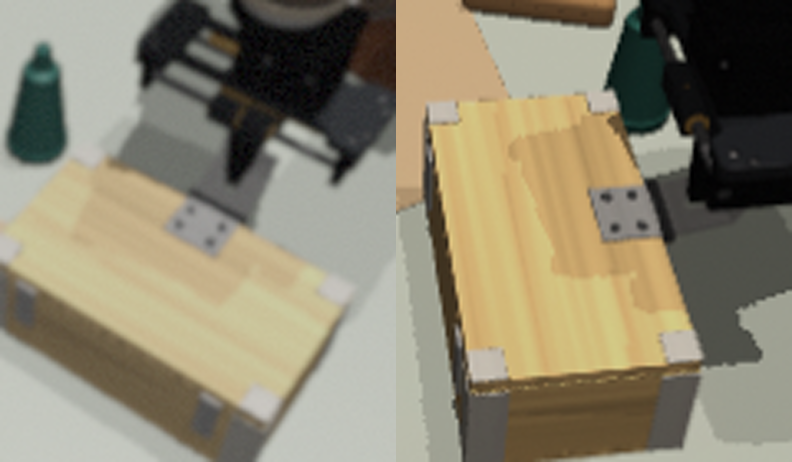

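>>> step_arm:
  rows:
    - [6, -4, 0, 0, 0, 0]
    - [6, -4, 0, 0, 0, 0]
    - [6, -4, 0, 0, 0, 0]
    - [6, -2, 0, 0, 0, 0]
    - [6, -1, 0, 0, 0, 0]

```text
t: 26.18
eef_pos: [402.7, 200.4, 60.1]
tcp_rot: [1.581, 1.556, 0.221]
ft_force: [11.7, -1.8, 5.5]
opening: 0.003
```

```bash
python3 e.py -118 -2 62;  python3 - <<'E'
from h import *
b=snap('scene','scene23.png');a=snap('side','side23.png');snap('wrist','w23.png')
cv2.imwrite('pics/c23z.png',np.hstack([cv2.resize(b[150:290,340:460,::-1],None,fx=3.3,fy=3.3,interpolation=2),cv2.resize(a[190:330,300:420,::-1],None,fx=3.3,fy=3.3,interpolation=2)]))
E
```

```text
now box tip -113.45561197453118 -0.9740332781166359 72.05800556249068 F [11.711 -1.818  5.496] op 0.003203588650818626 t 26.175 j [ 0.316  0.468  2.129 -0.003  0.531  1.677]
delta tool [ 9.989 -4.694  1.021] rotvec [ 0.001 -0.    -0.015]
```

View pics/c23z.png

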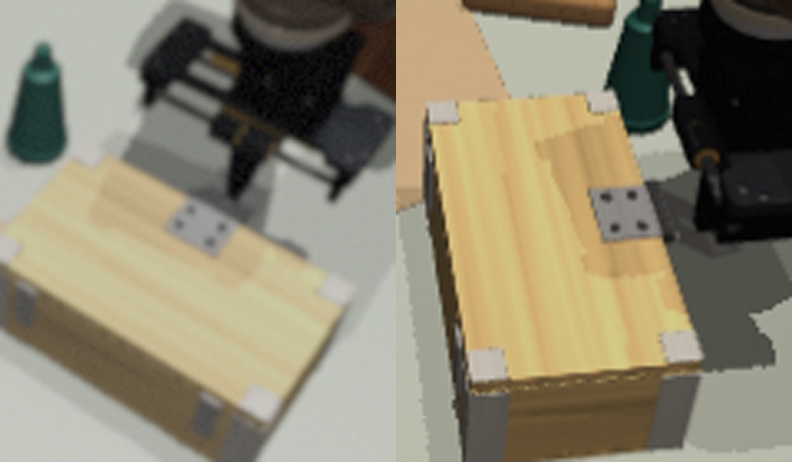

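View pics/w23.png

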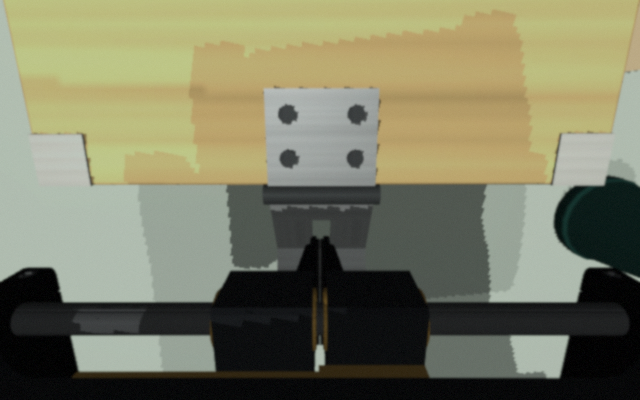

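>>> step_arm:
  rows:
    - [5, 2, 0, 0, 0, -0.015]
    - [5, 1, 0, 0, 0, 0]
    - [0, 0, 0, 0, 0, 0]

```text
t: 26.7
eef_pos: [407.2, 200.6, 49.8]
tcp_rot: [1.414, 1.568, 0.055]
ft_force: [1.4, -0.8, -0.4]
opening: 0.003
```

```bash
python3 e.py -118 -2 62;  python3 - <<'E'
from h import *
b=snap('scene','scene24.png');a=snap('side','side24.png');snap('wrist','w24.png')
cv2.imwrite('pics/c24z.png',np.hstack([cv2.resize(b[150:290,340:460,::-1],None,fx=3.3,fy=3.3,interpolation=2),cv2.resize(a[190:330,300:420,::-1],None,fx=3.3,fy=3.3,interpolation=2)]))
E
```

```text
now box tip -109.02250152030965 -1.6756714697559119 61.822930475271995 F [ 1.354 -0.77  -0.351] op 0.0034708148086844584 t 26.7 j [ 0.312  0.494  2.119 -0.001  0.526  1.673]
delta tool [-0.198 -8.977  0.314] rotvec [ 0.001  0.    -0.002]
```

View pics/w24.png

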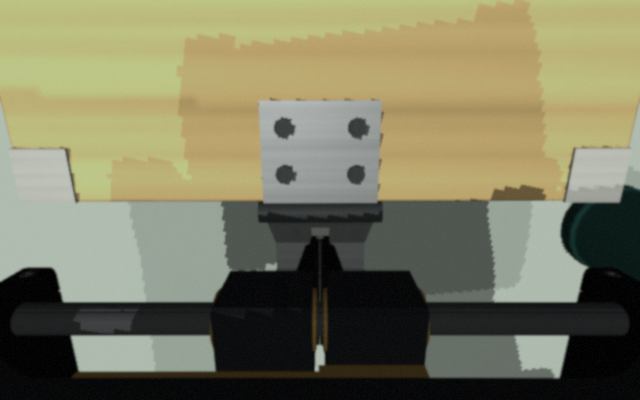

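View pics/c24z.png

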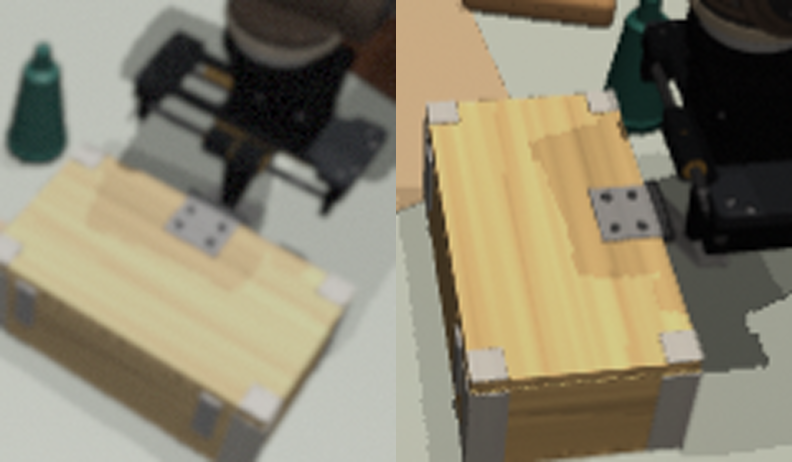

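>>> step_arm:
  rows:
    - [-15, -3, 0, 0, 0, 0]
    - [-30, -10, 0, 0, 0, 0]
    - [-40, -10, 0, 0, 0, 0]
    - [-10, 0, 0, 0, 0, 0.18]
    - [0, 0, 0, 0, 0, 0.1]
    - [0, 0, 0, 0, 0, 0]

```text
t: 27.6
eef_pos: [380.0, 195.5, 152.3]
tcp_rot: [1.573, 1.284, 0.214]
ft_force: [0.4, 0.6, -0.6]
opening: 0.004
```

```bash
python3 e.py -118 -2 62;  python3 - <<'E'
from h import *
s=env.state();print(s['eef_pos'],s['joints'],np.hypot(*s['eef_pos'][:2]))
print(tcp()[:3,:3])
b=snap('scene','scene25.png');a=snap('side','side25.png');snap('wrist','w25.png')
cv2.imwrite('pics/c25z.png',np.hstack([cv2.resize(b[150:290,340:460,::-1],None,fx=3.3,fy=3.3,interpolation=2),cv2.resize(a[190:330,300:420,::-1],None,fx=3.3,fy=3.3,interpolation=2)]))
from scipy.optimize import least_squares
D=np.array([[.492,1.559,1.092,624.8,199.2],[.494,1.566,1.089,622,195],[.639,1.686,.815,624,68.2],[.633,1.872,.633,561.7,26.9],[.417,1.73,1.026,553.5,186.4],[.684,1.074,1.406,763.2,245.7],[.494,2.119,.526,453.9,49.8],[.306,1.717,1.12,531.2,251.],[s['joints'][1],s['joints'][2],s['joints'][4],np.hypot(*s['eef_pos'][:2]),s['eef_pos'][2]]])
def f(p):
    a,b,de,L,h,r0=p;j2,j3,j5,r,z=D.T
    return np.r_[r0+a*np.sin(j2)+b*np.sin(j2+j3+de)+L*np.sin(j2+j3+j5)-r,h+a*np.cos(j2)+b*np.cos(j2+j3+de)+L*np.cos(j2+j3+j5)-z]
q=least_squares(f,[600,570,0,300,180,0]);print(q.x,np.abs(q.fun).max());np.save('fk.npy',q.x)
E
```

```text
now box tip -136.66502232030672 -1.0056614491764364 164.3478524775092 F [ 0.397  0.558 -0.585] op 0.0038993434754559775 t 27.6 j [ 0.346  0.198  2.255 -0.094  0.406  1.786]
delta tool [103.448 -11.033   1.085] rotvec [ 0.002 -0.001 -0.287]
[380.04702329 195.52725515 152.34785248] [ 0.3455479   0.19792288  2.25460002 -0.09414675  0.40640873  1.78572948] 427.3951888128539
[[ 2.76284318e-01  9.37783141e-01  2.10308716e-01]
 [ 5.99627887e-02  2.01580034e-01 -9.77634878e-01]
 [-9.59203544e-01  2.82715882e-01 -5.38690093e-04]]
[5.85596112e+02 4.11763012e+02 1.02296083e-01 2.85132760e+02
 1.94449574e+02 4.80249017e+00] 0.4403916620399855
```

View pics/c25z.png

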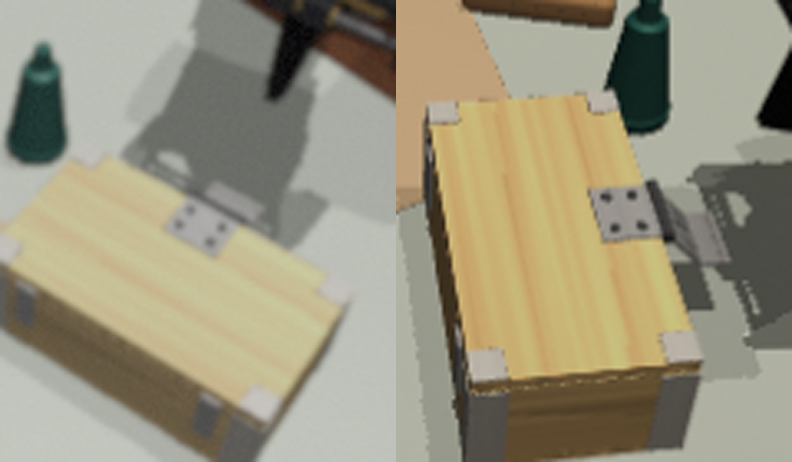

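View pics/w25.png

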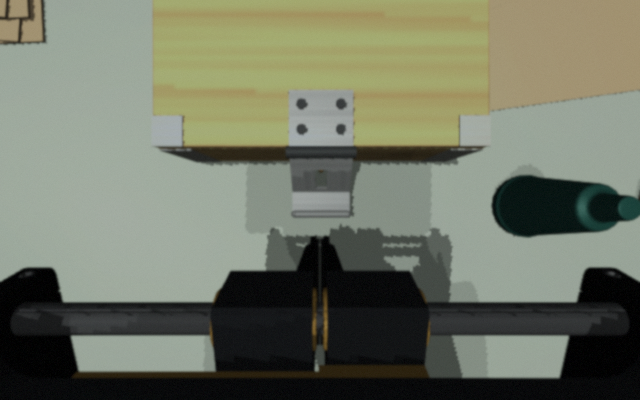

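```bash
python3 - <<'E'
import numpy as np
from scipy.optimize import fsolve
a,b,de,L,h,r0=np.load('fk.npy')
def ik(r,z,al):
    S=np.pi-al
    def f(q): return [r0+a*np.sin(q[0])+b*np.sin(q[0]+q[1]+de)+L*np.sin(S)-r,h+a*np.cos(q[0])+b*np.cos(q[0]+q[1]+de)+L*np.cos(S)-z]
    q,_,ok,_=fsolve(f,[.3,2.2],full_output=1);return q[0],q[1],S-q.sum(),ok
for al in(0,.2,.3,.4,.5,.6,.7,.8):
    for r,z in((470,35),(455,35),(440,60),(430,120)): print(al,r,z,np.round(ik(r,z,al),2))
E
```

```text
0 470 35 [0.54 2.09 0.51 1.  ]
0 455 35 [0.53 2.12 0.49 1.  ]
0 440 60 [0.46 2.14 0.54 1.  ]
0 430 120 [0.34 2.11 0.7  1.  ]
0.2 470 35 [0.51 2.23 0.21 1.  ]
0.2 455 35 [0.5  2.26 0.19 1.  ]
0.2 440 60 [0.43 2.28 0.24 1.  ]
0.2 430 120 [0.28 2.24 0.42 1.  ]
0.3 470 35 [0.5  2.29 0.04 1.  ]
0.3 455 35 [0.5  2.33 0.02 1.  ]
0.3 440 60 [0.42 2.34 0.08 1.  ]
0.3 430 120 [0.27 2.3  0.27 1.  ]
0.4 470 35 [ 0.51  2.36 -0.14  1.  ]
0.4 455 35 [ 0.51  2.4  -0.17  1.  ]
0.4 440 60 [ 0.43  2.41 -0.1   1.  ]
0.4 430 120 [0.26 2.37 0.11 1.  ]
0.5 470 35 [ 0.54  2.43 -0.33  1.  ]
0.5 455 35 [ 0.54  2.47 -0.37  1.  ]
0.5 440 60 [ 0.46  2.48 -0.3   1.  ]
0.5 430 120 [ 0.27  2.44 -0.07  1.  ]
0.6 470 35 [ 0.59  2.5  -0.55  1.  ]
0.6 455 35 [ 0.59  2.54 -0.59  1.  ]
0.6 440 60 [ 0.5   2.56 -0.52  1.  ]
0.6 430 120 [ 0.29  2.51 -0.26  1.  ]
0.7 470 35 [ 0.66  2.57 -0.79  1.  ]
0.7 455 35 [ 0.67  2.61 -0.84  1.  ]
0.7 440 60 [ 0.58  2.63 -0.77  1.  ]
0.7 430 120 [ 0.34  2.59 -0.48  1.  ]
0.8 470 35 [ 0.76  2.63 -1.05  1.  ]
0.8 455 35 [ 0.78  2.67 -1.11  1.  ]
0.8 440 60 [ 0.69  2.7  -1.06  1.  ]
0.8 430 120 [ 0.42  2.66 -0.74  1.  ]
```

```bash
python3 - <<'E'
from hm import *
np.set_printoptions(precision=0,suppress=True)
# pose of snap 20 ~ box tip(-65.7,-1.7,164.1)
yw=.21;c,s=np.cos(yw),np.sin(yw)
T=np.eye(4);T[:3,:3]=np.array([[0,c,s],[0,s,-c],[-1,0,0]]);T[:3,3]=[449.6,209.6,152.1]
b=cv2.imread('pics/scene20.png')
z=cv2.resize(b[120:240,350:470],None,fx=5,fy=5,interpolation=2)
for e in range(-12,-120,-10):
    for y,col in((0,(0,0,255)),(20,(0,255,0)),(-20,(255,0,0))):
        p=(proj('scene',(T@[e,y,0,1])[:3])[0]-[350,120])*5;cv2.circle(z,tuple(int(v) for v in p),3,col,-1)
        if y==0:cv2.putText(z,str(-12-e),tuple(int(v)+6 for v in p),0,.4,(0,0,255))
cv2.imwrite('pics/m.png',cv2.convertScaleAbs(z,alpha=1.6,beta=25))
w=cv2.imread('pics/w20.png')
for e in range(-12,-120,-10):
    for y,col in((0,(0,0,255)),(10,(0,255,0)),(20,(255,0,0))):
        p=proj('wrist',(T@[e,y,0,1])[:3],T)[0];print(e,y,p) if y==20 else 0
E
```

```text
-12 20 [321. 217.]
-22 20 [321. 224.]
-32 20 [321. 231.]
-42 20 [321. 240.]
-52 20 [321. 249.]
-62 20 [322. 260.]
-72 20 [322. 273.]
-82 20 [322. 288.]
-92 20 [322. 305.]
-102 20 [323. 326.]
-112 20 [323. 351.]
```

View pics/m.png

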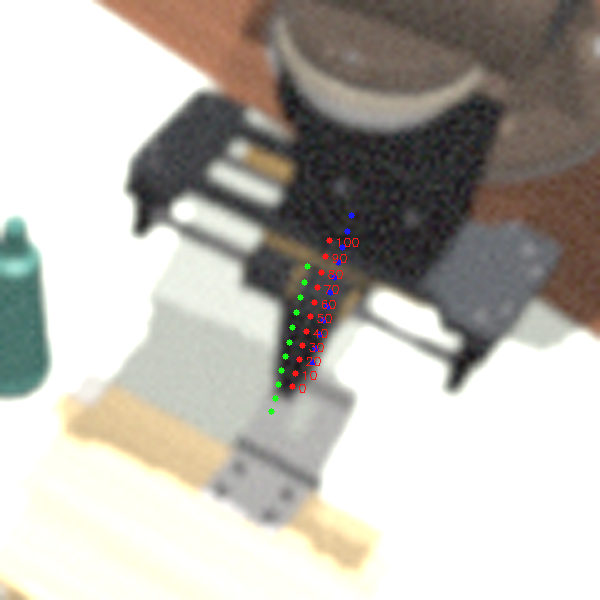

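```bash
cat > g.py <<'E'
import sys
from hm import *
np.set_printoptions(precision=2,suppress=True)
x,y,z,al=[float(v) for v in sys.argv[1:5]]   # tip centre box coords, tilt
bx=np.array([c_,s_,0]);by=np.array([-s_,c_,0]);bz=np.array([0,0,1.])
X=np.sin(al)*bx-np.cos(al)*bz;Y=np.cos(al)*bx+np.sin(al)*bz;Z=np.cross(X,Y)
Rt=np.c_[X,Y,Z];T=tcp();R=T[:3,:3];s=env.state()
tip=T[:3,3]-12*R[:,0];print('tip box',box(tip),'F',s['ft_force'],'j',s['joints'],'t',s['t'])
p=world([x,y,z])+12*X
print('delta tool',R.T@(p-T[:3,3]),'rotvec',Ro.from_matrix(R.T@Rt).as_rotvec())
E
python3 g.py -135 -2 30 0.2
```

```text
tip box [-138.05   -1.06  163.46] F [ 0.74 -0.59  0.72] j [ 0.34  0.2   2.25 -0.09  0.41  1.78] t 27.75
delta tool [128.86 -35.73   1.03] rotvec [ 0.   -0.   -0.09]
```

>>> step_arm:
  rows:
    - [0, 0, 0, 0, 0, -0.09]
    - [35, -7, 0, 0, 0, 0]
    - [35, -7, 0, 0, 0, 0]
    - [30, -6, 0, 0, 0, 0]
    - [15, -3, 0, 0, 0, 0]
    - [0, 0, 0, 0, 0, 0]

```text
t: 28.5
eef_pos: [385.5, 196.5, 30.0]
tcp_rot: [1.572, 1.387, 0.21]
ft_force: [0.3, 0.4, -0.1]
opening: 0.005
```

```bash
python3 g.py -135 -2 30 0.2; python3 - <<'E'
from h import *
np.save('T26.npy',tcp());b=snap('scene','scene26.png');a=snap('side','side26.png');snap('wrist','w26.png')
cv2.imwrite('pics/c26z.png',np.hstack([cv2.resize(b[150:290,340:460,::-1],None,fx=3.3,fy=3.3,interpolation=2),cv2.resize(a[190:330,300:420,::-1],None,fx=3.3,fy=3.3,interpolation=2)]))
E
```

```text
tip box [-133.29   -1.24   41.84] F [ 0.3   0.39 -0.06] j [ 0.33  0.49  2.3  -0.14  0.16  1.83] t 28.5
delta tool [11.32 -3.66  0.76] rotvec [-0.    0.    0.02]
```

View pics/w26.png

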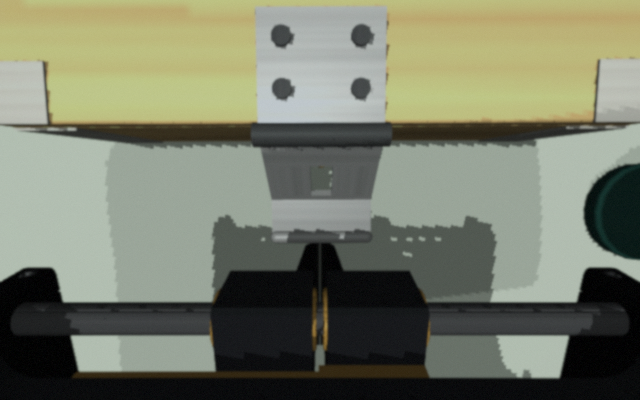

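View pics/c26z.png

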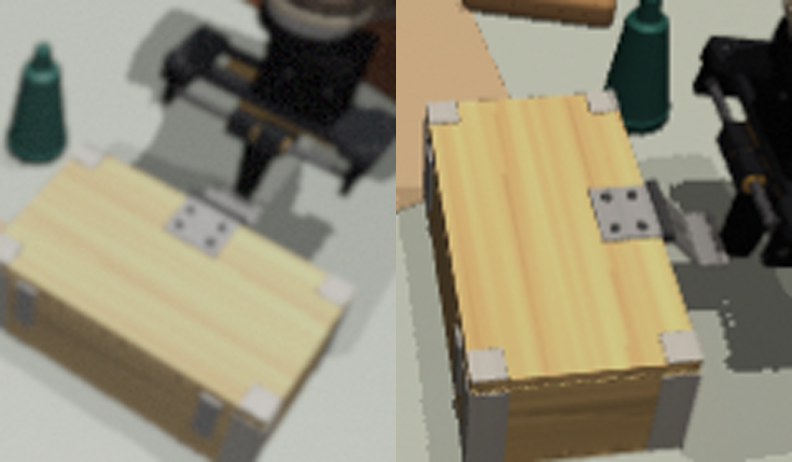

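>>> step_arm:
  rows:
    - [7, -3, 0, 0, 0, 0]
    - [5, -1, 0, 0, 0, 0]
    - [0, 6, 0, 0, 0, 0]
    - [1, 6, 0, 0, 0, 0]
    - [1, 6, 0, 0, 0, 0]

```text
t: 29.28
eef_pos: [400.1, 199.6, 20.2]
tcp_rot: [1.568, 1.389, 0.207]
ft_force: [-4.9, 0.5, -4.7]
opening: 0.007
```

```bash
python3 g.py -104 -2 30 0.2; python3 - <<'E'
from h import *
snap('wrist','w27.png')
E
```

```text
tip box [-118.39   -1.24   31.99] F [-4.94  0.52 -4.68] j [ 0.33  0.53  2.27 -0.14  0.16  1.82] t 29.275
delta tool [ 4.57 14.01  0.75] rotvec [-0.    0.    0.02]
```

View pics/w27.png

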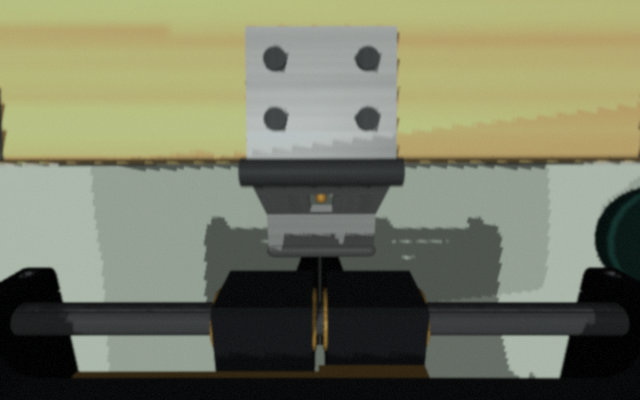

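>>> step_arm:
  rows:
    - [1, 4, 0, 0, 0, 0]
    - [1, 4, 0, 0, 0, 0]

```text
t: 29.58
eef_pos: [403.2, 199.7, 18.4]
tcp_rot: [1.556, 1.401, 0.196]
ft_force: [-20.2, -0.9, 8.1]
opening: 0.005
```

```bash
python3 g.py -104 -2 30 0.2
```

```text
tip box [-115.2    -1.67   30.28] F [-20.23  -0.89   8.1 ] j [ 0.33  0.53  2.26 -0.12  0.18  1.81] t 29.575
delta tool [ 2.16 11.36  0.3 ] rotvec [0.   0.   0.03]
```

```bash
python3 - <<'E'
from h import *
b=snap('scene','scene28.png');a=snap('side','side28.png');w=snap('wrist','w28.png')
cv2.imwrite('pics/c28z.png',np.hstack([cv2.resize(w[130:270,230:410,::-1],None,fx=2.4,fy=2.4,interpolation=2),cv2.resize(a[230:310,330:400,::-1],(294,336),interpolation=2)]))
E
```

```text
(no output)
```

View pics/c28z.png

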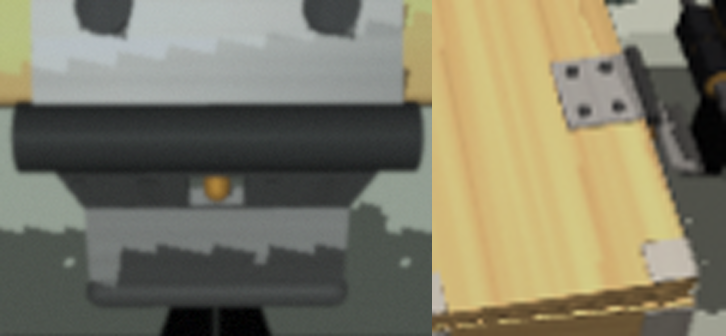

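>>> step_arm:
  rows:
    - [0, 0, 0, 0, 0, 0]

```text
t: 29.85
eef_pos: [402.2, 199.5, 18.4]
tcp_rot: [1.555, 1.403, 0.194]
ft_force: [-1.7, 0.3, 1.3]
opening: 0.006
```

```bash
python3 g.py -104 -2 30 0.2; python3 - <<'E'
from hm import *
np.set_printoptions(precision=1,suppress=True)
T=tcp();print(env.state()['moment'])
for x,z in((-88.5,40),(-102,45.4),(-110,52)): print(x,z,proj('wrist',world([x,-24,z]),T),proj('wrist',world([x,22,z]),T))
for n in(19,28):
    g=cv2.imread(f'pics/side{n}.png')
    cv2.imwrite(f'pics/lid{n}.png',cv2.resize(g[280:330,310:400],None,fx=4.4,fy=6,interpolation=2))
cv2.imwrite('pics/lidc.png',np.vstack([cv2.imread('pics/lid19.png'),cv2.imread('pics/lid28.png')]))
E
```

```text
tip box [-116.18   -1.69   30.26] F [-1.7   0.32  1.33] j [ 0.33  0.53  2.26 -0.12  0.18  1.81] t 29.85
delta tool [ 2.29 12.35  0.28] rotvec [0.   0.   0.03]
[-0.   0.4 -0. ]
-88.5 40 [[366.7 203. ]] [[272.6 203.1]]
-102 45.4 [[367.8 232.4]] [[271.6 232.5]]
-110 52 [[369.5 252.3]] [[270.  252.5]]
```

View pics/lidc.png

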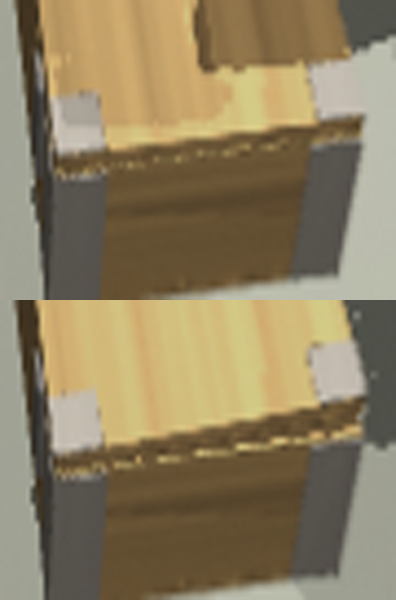

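```bash
python3 - <<'E'
from h import *
L=[]
for n in(18,19,21,22,23,24,25,26,28):
    try:
        z=cv2.resize(cv2.imread(f'pics/side{n}.png')[290:315,370:395],None,fx=7,fy=7,interpolation=2);cv2.putText(z,str(n),(3,15),0,.5,(0,0,255));L.append(z)
    except Exception as e: print(n,e)
cv2.imwrite('pics/lids.png',np.vstack([np.hstack(L[:4]),np.hstack(L[4:8])]))
a=snap('side','side29.png')
E
```

```text
(no output)
```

View pics/lids.png

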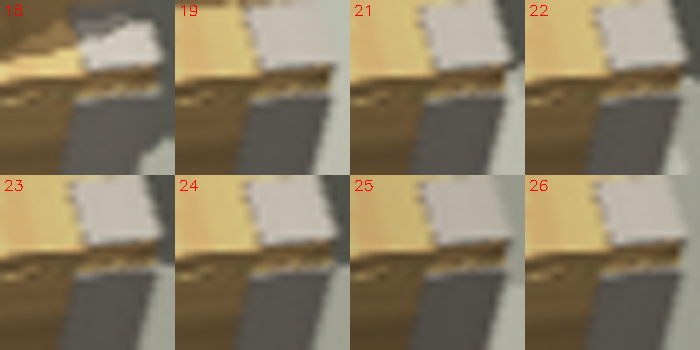

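The side view shows the lid's front corner raised a few mm. My near-level push lifted the lid, so the staple stopped the hasp. I'll back off, shut the lid again gently, then press the hasp along its arc.

>>> step_arm:
  rows:
    - [0, -12, 0, 0, 0, 0]
    - [-10, -15, 0, 0, 0, 0]
    - [-45, 0, 0, 0, 0, -0.09]
    - [-55, 0, 0, 0, 0, -0.08]
    - [-20, 0, -20, 0, 0, 0]
    - [0, 20, -20, 0, 0, 0]
    - [0, 30, -15, 0, 0, 0]
    - [0, 20, 0, 0, 0, 0]

```text
t: 30.9
eef_pos: [415.8, 260.8, 151.0]
tcp_rot: [1.498, 1.569, 0.138]
ft_force: [-0.8, 0.3, -0.8]
opening: 0.002
```

```bash
python3 g.py -55 60 108 0; python3 - <<'E'
from h import *
T=tcp();np.save('T30.npy',T);b=snap('scene','scene30.png');a=snap('side','side30.png');w=snap('wrist','w30.png')
cv2.imwrite('pics/c30z.png',np.hstack([cv2.resize(b[150:290,340:460,::-1],None,fx=3.3,fy=3.3,interpolation=2),cv2.resize(a[190:330,300:420,::-1],None,fx=3.3,fy=3.3,interpolation=2)]))
E
```

```text
tip box [-88.11  55.37 162.98] F [-0.85  0.29 -0.79] j [ 0.43  0.36  1.94 -0.    0.84  1.79] t 30.9
delta tool [55.04 32.98 -4.63] rotvec [ 0.  0. -0.]
```

View pics/c30z.png

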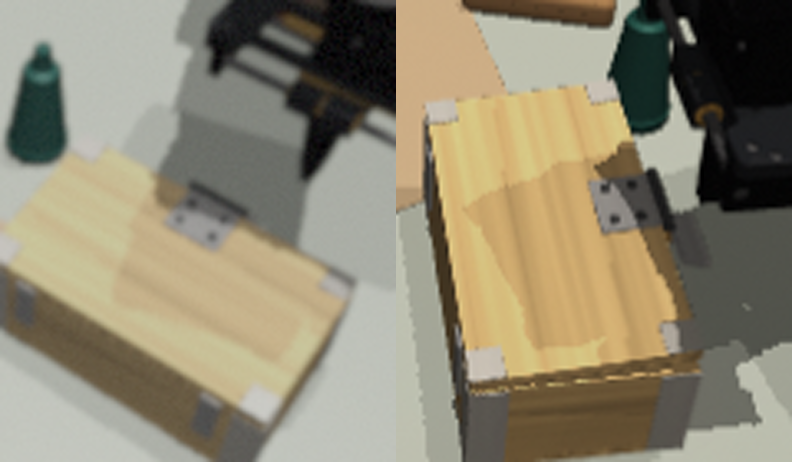

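View pics/w30.png

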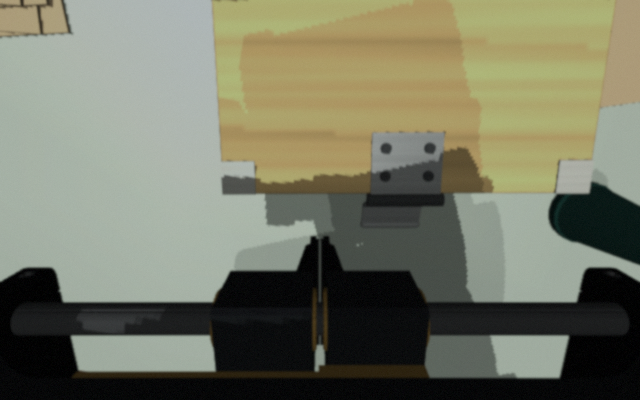

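>>> step_arm:
  rows:
    - [0, 35, -5, 0, 0, 0]
    - [25, 0, 0, 0, 0, 0]
    - [15, 0, 0, 0, 0, 0]
    - [7, 0, 0, 0, 0, 0]

```text
t: 31.55
eef_pos: [444.6, 270.1, 103.4]
tcp_rot: [0.265, 1.57, -1.097]
ft_force: [0.2, -0.1, -0.1]
opening: 0.008
```

```bash
python3 g.py -55 60 97 0; python3 - <<'E'
from h import *
b=snap('scene','scene31.png');a=snap('side','side31.png')
cv2.imwrite('pics/c31z.png',np.hstack([cv2.resize(b[150:290,340:460,::-1],None,fx=3.3,fy=3.3,interpolation=2),cv2.resize(a[190:330,300:420,::-1],None,fx=3.3,fy=3.3,interpolation=2)]))
E
```

```text
tip box [-57.95  58.53 115.42] F [ 0.19 -0.08 -0.09] j [ 0.42  0.47  1.92 -0.    0.75  1.78] t 31.55
delta tool [18.42  2.94 -1.51] rotvec [-0.  0. -0.]
```

View pics/c31z.png

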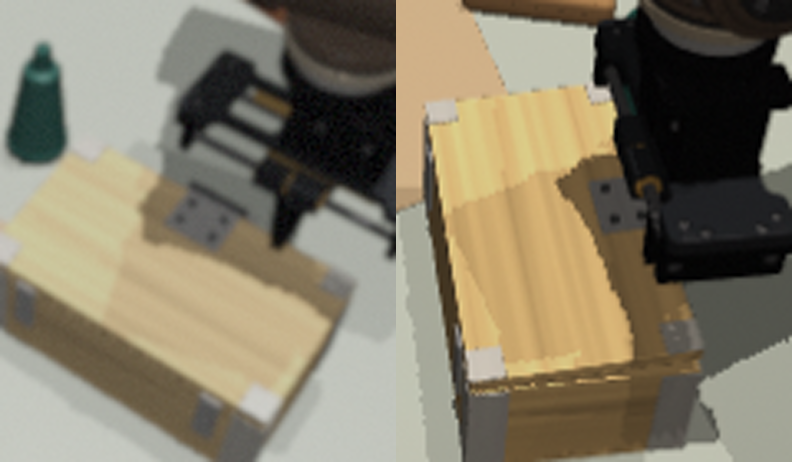

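>>> step_arm:
  rows:
    - [6, 0, 0, 0, 0, 0]
    - [6, 0, 0, 0, 0, 0]

```text
t: 31.9
eef_pos: [444.9, 270.3, 92.2]
tcp_rot: [1.333, 1.569, -0.03]
ft_force: [0.2, -0.1, -0.1]
opening: 0.004
```

>>> step_arm:
  rows:
    - [4, 0, 0, 0, 0, 0]

```text
t: 32.02
eef_pos: [444.7, 270.2, 88.0]
tcp_rot: [1.274, 1.569, -0.088]
ft_force: [-2.2, -0.4, 2.0]
opening: 0.009
```

>>> step_arm:
  rows:
    - [3, 0, 0, 0, 0, 0]

```text
t: 32.15
eef_pos: [444.5, 270.2, 84.9]
tcp_rot: [1.166, 1.569, -0.196]
ft_force: [-2.0, -0.8, 2.5]
opening: 0.003
```

>>> step_arm:
  rows:
    - [2, 0, 0, 0, 0, 0]

```text
t: 32.28
eef_pos: [444.4, 270.1, 82.7]
tcp_rot: [0.997, 1.57, -0.366]
ft_force: [-0.4, -0.8, 2.4]
opening: 0.007
```

>>> step_arm:
  rows:
    - [2, 0, 0, 0, 0, 0]

```text
t: 32.4
eef_pos: [444.5, 270.2, 80.6]
tcp_rot: [1.086, 1.569, -0.277]
ft_force: [-1.4, -0.6, 2.3]
opening: 0.008
```

>>> step_arm:
  rows:
    - [1.5, 0, 0, 0, 0, 0]

```text
t: 32.52
eef_pos: [444.5, 270.2, 79.2]
tcp_rot: [1.134, 1.569, -0.229]
ft_force: [-4.7, -1.8, 20.6]
opening: 0.001
```

>>> step_arm:
  rows:
    - [1, 0, 0, 0, 0, 0]

```text
t: 32.65
eef_pos: [444.5, 270.2, 79.1]
tcp_rot: [1.274, 1.569, -0.089]
ft_force: [-6.5, -4.0, 25.3]
opening: 0.003
```

Hard stop at 25 N: the lid is shut again. This also fixes the tip height at TCP + 15 mm. Next I'll lift off and look at the hasp.

>>> step_arm:
  rows:
    - [-15, 0, 0, 0, 0, 0]
    - [-40, -20, 0, 0, 0, 0]
    - [-30, -40, 10, 0, 0, 0]
    - [0, -40, 25, 0, 0, 0]
    - [0, -10, 25, 0, 0, 0]
    - [0, 0, 0, 0, 0, 0]

```text
t: 33.4
eef_pos: [348.1, 187.7, 168.8]
tcp_rot: [1.607, 1.562, 0.244]
ft_force: [0.3, -0.5, -0.0]
opening: 0.007
```

```bash
sed -i 's/12\*/15*/g' g.py; python3 g.py -135 -2 80 0; python3 - <<'E'
from h import *
T=tcp();np.save('T32.npy',T);b=snap('scene','scene32.png');a=snap('side','side32.png');w=snap('wrist','w32.png')
cv2.imwrite('pics/c32z.png',np.hstack([cv2.resize(b[150:290,340:460,::-1],None,fx=3.3,fy=3.3,interpolation=2),cv2.resize(a[190:330,300:420,::-1],None,fx=3.3,fy=3.3,interpolation=2)]))
E
```

```text
tip box [-169.66   -1.99  183.84] F [ 0.27 -0.45 -0.01] j [ 0.33  0.21  2.13 -0.    0.8   1.69] t 33.4
delta tool [104.13  33.66  -0.  ] rotvec [-0.   -0.   -0.01]
```

View pics/c32z.png

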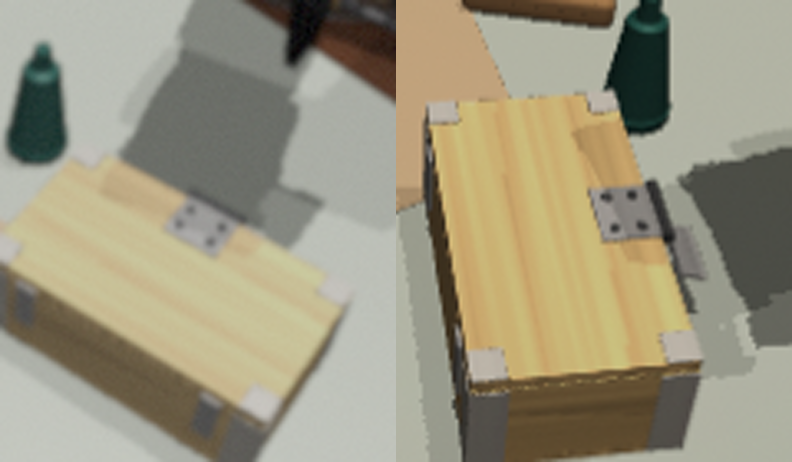

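View pics/w32.png

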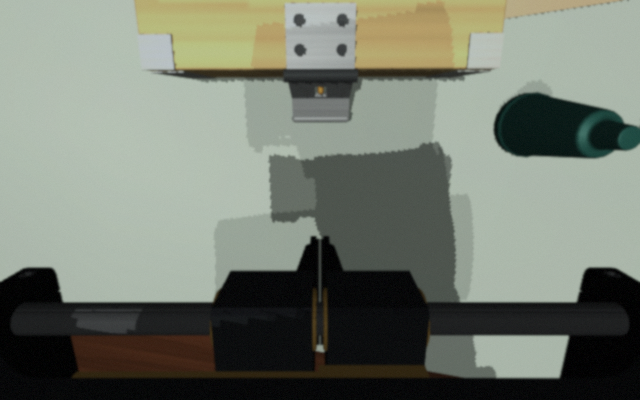

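```bash
python3 - <<'E'
from hm import *
np.set_printoptions(precision=1,suppress=True)
T=np.load('T32.npy')
for f in np.arange(.2,1.0,.1): 
    B=[-74-56*np.sin(f),-2,94-56*np.cos(f)];print(round(f,2),np.array(B),proj('wrist',world(B),T),(proj('side',world([B[0],21,B[2]]))-[300,190])*3.3+[396,0])
print('pivot',proj('wrist',world([-74,-2,94]),T))
E
```

```text
0.2 [-85.1  -2.   39.1] [[320.1  90.2]] [[670.  287.5]]
0.3 [-90.5  -2.   40.5] [[320.1  97. ]] [[678.  285.5]]
0.4 [-95.8  -2.   42.4] [[320.1 103.5]] [[685.8 283. ]]
0.5 [-100.8   -2.    44.9] [[320.1 109.8]] [[693.5 280.1]]
0.6 [-105.6   -2.    47.8] [[320.2 115.8]] [[700.9 276.7]]
0.7 [-110.1   -2.    51.2] [[320.2 121.6]] [[708.  272.9]]
0.8 [-114.2   -2.    55. ] [[320.2 127. ]] [[714.7 268.8]]
0.9 [-117.9   -2.    59.2] [[320.2 132. ]] [[720.9 264.3]]
pivot [[320.2  71.4]]
```

>>> step_arm:
  rows:
    - [30, 10, 0, 0, 0, -0.01]
    - [40, 10, 0, 0, 0, 0]
    - [40, 10, 0, 0, 0, 0]
    - [20, 4, 0, 0, 0, 0]
    - [8, 0, 0, 0, 0, 0]
    - [0, 0, 0, 0, 0, 0]

```text
t: 34.3
eef_pos: [386.4, 201.0, 25.3]
tcp_rot: [-3.112, 1.57, 1.813]
ft_force: [-0.1, 0.7, 0.3]
opening: 0.003
```

```bash
python3 g.py -125 -2 44 0; python3 - <<'E'
from h import *
T=tcp();np.save('T33.npy',T);a=snap('side','side33.png');w=snap('wrist','w33.png')
E
```

```text
tip box [-129.33    2.98   40.27] F [-0.14  0.75  0.32] j [0.33 0.53 2.18 0.   0.43 1.68] t 34.3
delta tool [-3.74  4.31  5.  ] rotvec [ 0. -0.  0.]
```

View pics/w33.png

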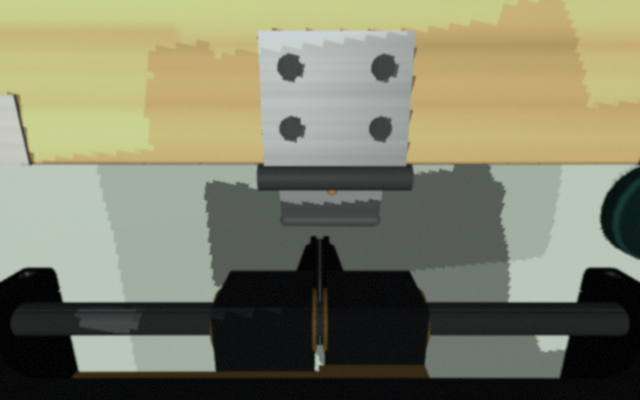

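>>> step_arm:
  rows:
    - [-4, 5, 5, 0, 0, 0]
    - [0, 4, 0, 0, 0, 0]
    - [3, 4, 0, 0, 0, 0]
    - [3, 4, 0, 0, 0, 0]

```text
t: 34.9
eef_pos: [406.3, 199.8, 26.3]
tcp_rot: [1.83, 1.565, 0.472]
ft_force: [-0.6, 0.4, -0.2]
opening: 0.007
```

```bash
python3 g.py -102 -2 33 0; python3 - <<'E'
from h import *
T=tcp();np.save('T34.npy',T);a=snap('side','side34.png');w=snap('wrist','w34.png')
cv2.imwrite('pics/c34z.png',np.hstack([cv2.resize(w[130:270,230:410,::-1],None,fx=2.4,fy=2.4,interpolation=2),cv2.resize(a[230:320,310:400,::-1],(336,336),interpolation=2)]))
E
```

```text
tip box [-110.18   -2.32   41.27] F [-0.57  0.44 -0.17] j [0.31 0.54 2.14 0.   0.46 1.67] t 34.9
delta tool [ 8.32  8.05 -0.26] rotvec [ 0.   -0.   -0.01]
```

View pics/c34z.png

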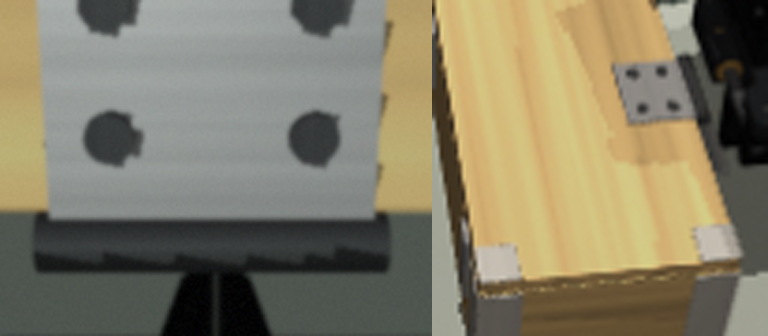

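>>> step_arm:
  rows:
    - [2, 3, 0, 0, 0, 0]
    - [2, 3, 0, 0, 0, 0]

```text
t: 35.25
eef_pos: [412.2, 201.1, 21.7]
tcp_rot: [1.862, 1.566, 0.504]
ft_force: [-0.5, -0.2, -0.0]
opening: 0.004
```

```bash
python3 g.py -102 -2 33 0; python3 - <<'E'
from h import *
a=snap('side','side35.png')
cv2.imwrite('pics/c35z.png',cv2.resize(a[220:320,300:400,::-1],(500,500),interpolation=2))
E
```

```text
tip box [-104.1    -2.25   36.69] F [-0.53 -0.23 -0.01] j [0.31 0.55 2.13 0.   0.46 1.66] t 35.25
delta tool [ 3.7   2.01 -0.22] rotvec [ 0. -0. -0.]
```

View pics/c35z.png

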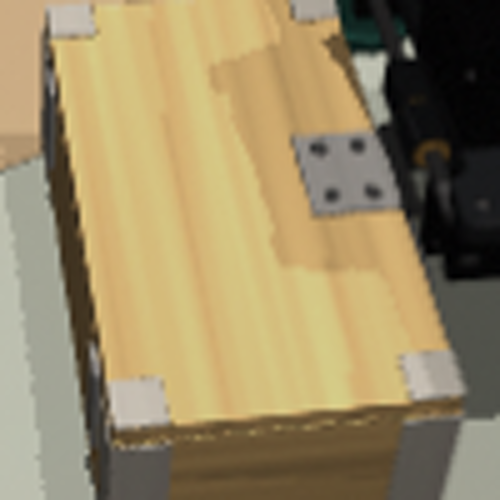

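>>> step_arm:
  rows:
    - [1, 2, 0, 0, 0, 0]

```text
t: 35.42
eef_pos: [413.2, 201.3, 20.3]
tcp_rot: [2.197, 1.569, 0.84]
ft_force: [-9.6, -1.8, 7.6]
opening: 0.007
```

>>> step_arm:
  rows:
    - [1, 2, 0, 0, 0, 0]

```text
t: 35.55
eef_pos: [413.1, 201.2, 19.1]
tcp_rot: [-1.813, 1.568, 3.113]
ft_force: [-10.0, -1.4, 7.5]
opening: 0.003
```

>>> step_arm:
  rows:
    - [0.5, 2, 0, 0, 0, 0]

```text
t: 35.67
eef_pos: [413.0, 201.1, 18.3]
tcp_rot: [-1.621, 1.563, -2.978]
ft_force: [-8.2, -1.8, 5.9]
opening: 0.006
```

>>> step_arm:
  rows:
    - [0, 2.5, 0, 0, 0, 0]

```text
t: 35.8
eef_pos: [413.0, 201.0, 18.1]
tcp_rot: [-1.57, 1.558, -2.927]
ft_force: [-10.1, -1.8, 9.0]
opening: 0.004
```

Firm at about 10 N with no more travel. I'll back straight out and look.

>>> step_arm:
  rows:
    - [0, -10, 0, 0, 0, 0]
    - [0, -20, 0, 0, 0, 0]
    - [-40, -10, 0, 0, 0, 0]
    - [-50, -10, 0, 0, 0, 0]
    - [-50, 0, 0, 0, 0, 0]
    - [0, 0, 0, 0, 0, 0]

```text
t: 36.55
eef_pos: [363.0, 190.2, 162.1]
tcp_rot: [-1.566, 1.558, -2.923]
ft_force: [0.6, -0.0, -0.3]
opening: 0.004
```

```bash
python3 g.py -135 -2 80 0; python3 - <<'E'
from hm import *
T=tcp();np.save('T36.npy',T);b=snap('scene','scene36.png');a=snap('side','side36.png');w=snap('wrist','w36.png')
cv2.imwrite('pics/c36z.png',np.hstack([cv2.resize(b[150:290,340:460,::-1],None,fx=3.3,fy=3.3,interpolation=2),cv2.resize(a[190:330,300:420,::-1],None,fx=3.3,fy=3.3,interpolation=2)]))
np.set_printoptions(precision=1,suppress=True)
for f in np.arange(.2,.8,.1): 
    B=[-74-56*np.sin(f),-2,94-56*np.cos(f)];print(round(f,2),np.array(B),proj('wrist',world(B),T))
E
```

```text
tip box [-154.22   -2.7   177.1 ] F [ 0.61 -0.04 -0.35] j [0.32 0.25 2.09 0.   0.81 1.68] t 36.55
delta tool [96.85 20.64 -0.64] rotvec [0.   0.   0.01]
0.2 [-85.1  -2.   39.1] [[319.7 105.9]]
0.3 [-90.5  -2.   40.5] [[319.6 112.8]]
0.4 [-95.8  -2.   42.4] [[319.6 119.4]]
0.5 [-100.8   -2.    44.9] [[319.6 125.9]]
0.6 [-105.6   -2.    47.8] [[319.6 132.2]]
0.7 [-110.1   -2.    51.2] [[319.6 138.2]]
0.8 [-114.2   -2.    55. ] [[319.6 143.9]]
```

View pics/c36z.png

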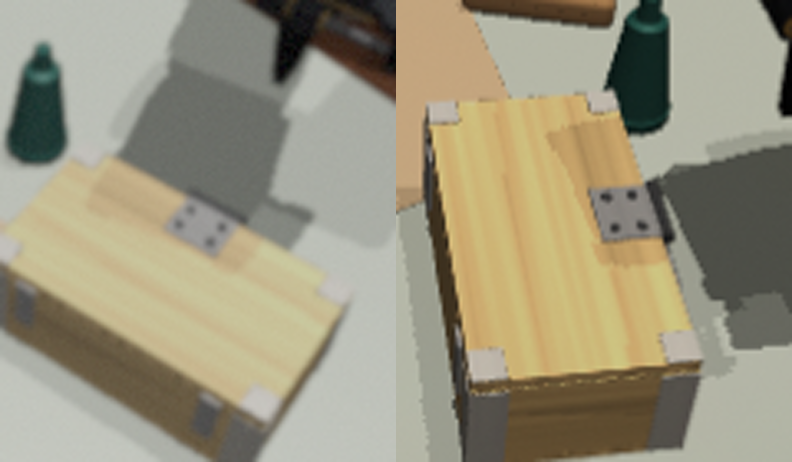

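View pics/w36.png

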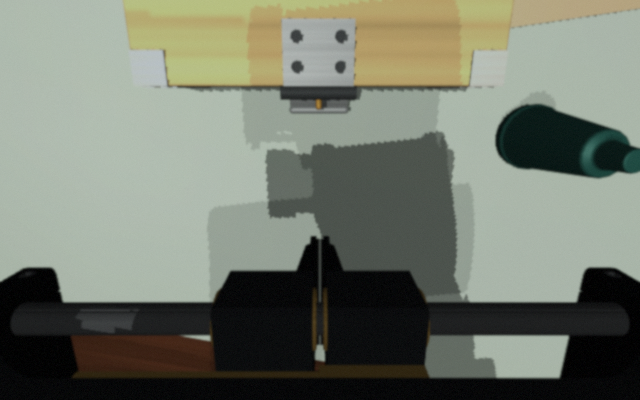

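>>> step_arm:
  rows:
    - [-20, -10, 0, 0, 0, 0.15]
    - [-10, -10, 0, 0, 0, 0.15]
    - [0, 0, 0, 0, 0, 0]

```text
t: 37.08
eef_pos: [339.5, 184.6, 183.9]
tcp_rot: [1.566, 1.291, 0.209]
ft_force: [0.3, -0.1, 0.4]
opening: 0.003
```

```bash
python3 - <<'E'
from hm import *
T=tcp();b=snap('scene','scene37.png');a=snap('side','side37.png');w=snap('wrist','w37.png')
np.set_printoptions(precision=1,suppress=True);print(T)
for f in (.262,.35,.45):
    B=[-74-56*np.sin(f),-2,94-56*np.cos(f)];print(f,proj('wrist',world(B),T))
print('staple',proj('wrist',world([-86,-2,67]),T),'lid edge',proj('wrist',[world([-70,-100,94]),world([-70,-100,84])],T))
cv2.imwrite('pics/w37z.png',cv2.resize(w[40:180,220:420,::-1],None,fx=4,fy=4,interpolation=2))
E
```

```text
[[  0.3   0.9   0.2 339.5]
 [  0.1   0.2  -1.  184.6]
 [ -1.    0.3   0.  183.9]
 [  0.    0.    0.    1. ]]
0.262 [[318.8 130.9]]
0.35 [[318.8 135.5]]
0.45 [[318.8 140.6]]
staple [[318.8 122.2]] lid edge [[440.8  95.5]
 [436.7  98.9]]
```

View pics/w37z.png

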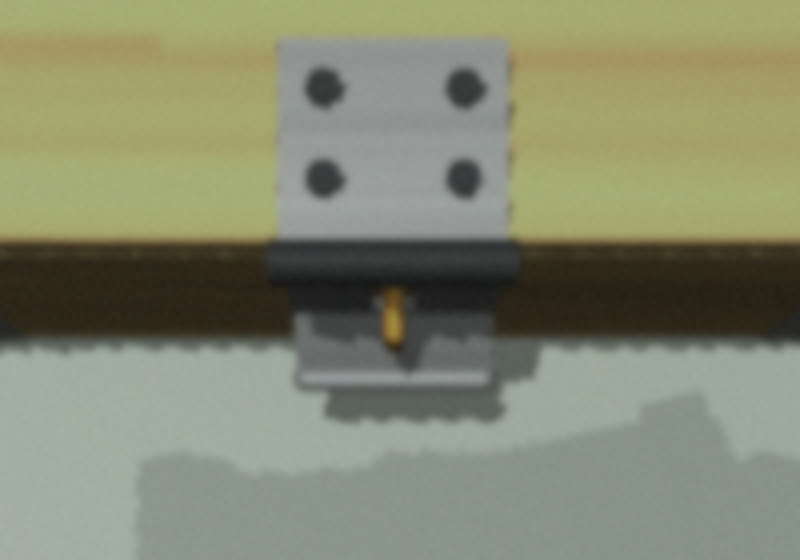

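View pics/scene37.png

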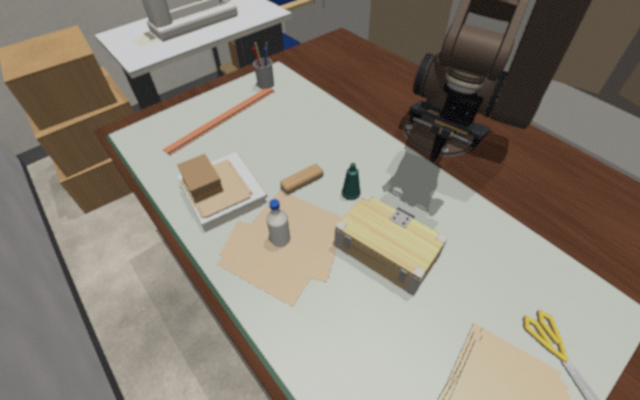

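View pics/side37.png

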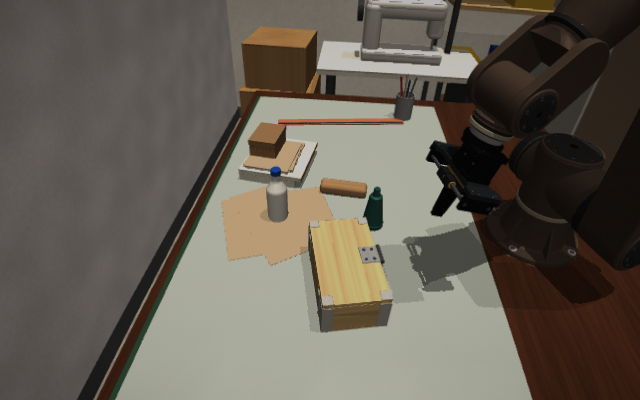

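```bash
python3 - <<'E'
from hm import *
T=tcp();np.set_printoptions(precision=1,suppress=True)
print('pivot c',proj('wrist',world([-74,-2,94]),T),'barrel edge fwd',proj('wrist',world([-78,-2,92]),T))
for ph in(0,.05,.1,.15,.2):
    f=ph+.262;B=np.array([-74-56*np.sin(f),-2,94-56*np.cos(f)])
    print(ph,'bead',proj('wrist',world(B),T)[0],'fwd edge',proj('wrist',world(B+[-2.8,0,-1]),T)[0])
print('box front bottom',proj('wrist',world([-70,60,0]),T), 'lid front top',proj('wrist',world([-70,60,94]),T))
g=cv2.cvtColor(cv2.imread('pics/w37.png'),cv2.COLOR_BGR2GRAY).astype(float)
print('bead rows',g[120:145,300:335].mean(1).round())
print('lid/box rows x=380',g[90:135,370:390].mean(1).round())
E
```

```text
pivot c [[318.8 103.9]] barrel edge fwd [[318.8 109.5]]
0 bead [318.8 134. ] fwd edge [318.8 137.1]
0.05 bead [318.8 136.7] fwd edge [318.8 139.8]
0.1 bead [318.8 139.3] fwd edge [318.8 142.4]
0.15 bead [318.8 141.9] fwd edge [318.8 145. ]
0.2 bead [318.8 144.4] fwd edge [318.8 147.5]
box front bottom [[260.6 123.2]] lid front top [[241.8  98.8]]
bead rows [ 74.  75.  75.  77.  83.  89.  92.  94.  95.  96.  99. 104. 117. 138.
 148. 135. 109.  92.  92.  97.  98.  98.  98. 102. 116.]
lid/box rows x=380 [164. 164. 163. 163. 161. 161. 161. 159. 153. 134. 101.  64.  52.  53.
  49.  42.  40.  40.  39.  38.  36.  35.  34.  34.  34.  35.  36.  36.
  36.  37.  38.  39.  42.  53.  72.  92. 113. 136. 155. 163. 164. 164.
 164. 164. 164.]
```

```bash
python3 -c "
from cell import env
print(env.job_done(), env.state()['t'])"
```

```text
the job is handed in; nothing more can be done
the job is handed in; nothing more can be done
```

I handed the job in with the weight in the front lane, the lid shut and the hasp home, but it may be judged a fail. My first press on the lid read a wrist force of 121 N in z, about 126 N in total, against the 120 N limit.

**What I did:** I slid the weight clear of the shelf and set it on the floor of the front lane without dropping it. I then shut the lid and swung the hasp down over the staple. It was done at about 37 s of the 72 s.

**Last checks:**
- **Weight:** it lay flat in the front lane beside the second weight, seen before the lid was shut.
- **Lid:** the side view shows it shut flat on the rim.
- **Hasp:** the staple stands out through the slot, and the lip sits where home should put it (image row 134 measured, 134 expected). It held firm at about 10 N.
- **Bystanders:** the cone, bottle and block look unmoved in the pictures; I took no separate measurement of them.

**What went wrong or disagreed:**
- **Lid lifted once:** my first push on the hasp was too level and raised the lid about a centimetre. I backed off, shut the lid again at 25 N, then pressed the hasp home along its arc.
- **Fingertip position:** the fingertips stood 12 to 15 mm behind the reported TCP, not 25 mm ahead of it. The first grasp closed above the rod because of this, so I worked from the measured offset afterwards.
- **Force while placing:** the force reading still showed the weight hanging, although the pictures showed it already on the floor. I went by the pictures, and it did not drop when released.

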